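# Register a new additive cartridge on the lens edger's coolant doser

## Task

A new additive cartridge has been dropped into the coolant doser beside the lens edger. Turn the cartridge in its well until its barcode label squarely faces the reader block and leave it standing fully seated; only then take the reset pin (the tool with the round collar) from the tool stand, reach its shank through the round aperture in the doser's top and hold the recessed reset button fully down. Finish while still gripping the pin and holding the button down, and leave the other tools, the job tray and the pen cup where they are.

Things in the scene. Friction and masses are not known exactly. Their poses are not given: they have to be found in the camera images.
- doser: Coolant additive doser: an off-white and dark-grey box, 200 (x) x 300 (y) x 75 mm high, fixed on the counter but standing in a different place and yaw each time. Origin at the centre of its underside; z up, its own x points from its front (vents) to its back, its own y along its length. The cartridge well and the reader are on its -y half, the small aperture on its +y half; behind the aperture a sloped display stands up to 30 mm above the top.
- well (a point): Centre of the mouth of the round cartridge well in the doser's top, 75 mm above the counter: 69 mm diameter, 32 mm deep, flat floor.
- reader (a point): Centre of the dark window of the reader block. The block (50 wide x 35 deep x 65 mm high) is fixed on the doser's top beside the well, 140 mm high over the counter; its window is 47 mm from the well's axis, in the doser's +y direction, and looks along the doser's -y at the cartridge.
- cartridge_center (a point): Middle (half-way up its body) of the white cylindrical additive cartridge: 66 mm diameter, 128 mm high without its grip bar, about 0.35 kg, loose, standing upright in the well and sunk 32 mm into it, free to turn there with light friction. When seated this point is 107 mm above the counter. z is up along its axis, its own x points from the axis out through the barcode label; the label faces the reader when this x points along the doser's +y.
- cartridge_bar (a point): Centre of the grip bar moulded across the cartridge's top, on its axis, 77 mm above cartridge_center (184 mm above the counter when seated). The bar is 42 mm long along the cartridge's x, 12 mm thick along its y and 26 mm high. A pointed lug, 10 mm high, at the foot of one end of the bar, on the cap, points to the label's side.
- cartridge_tag (a point): Centre of the flat barcode label pad on the cartridge's side, 28 mm wide and 50 mm high, 34 mm from the cartridge's axis, at the height of the reader's window.
- stand: Dark wooden tool stand, 70 (x) x 150 (y) x 72 mm high, fixed on the counter, at a different place and yaw each time. Origin at the centre of its underside. Three holes of 9 mm diameter in its top, 45 mm apart in a row along its y; a tool stands upright in each, its shank down the hole. Which tool is in which hole varies.
- pin: The reset pin: a loose stylus of 45 g, standing upright in the stand. Origin at the centre of the end face of its shank, z up along it. From the bottom: a steel shank of 6 mm diameter and 62 mm length, a flat round collar of 28 mm diameter and 4 mm thickness that rests on the stand's top, then a plain straight black handle of 16 mm diameter and 70 mm length with a flat top.
- pin_handle (a point): Middle of the reset pin's handle, where to grip it; 101 mm above the pin's tip along its axis and 35 mm below its flat top; 111 mm above the counter while in the stand.
- pin_tip (a point): Lower end of the pin's shank, on its axis.
- aperture (a point): Centre of the mouth of the round aperture in the doser's top, 75 mm above the counter: 12 mm diameter, straight down, with a 2 mm chamfer and a thin grey bezel ring around it. The reset button lies inside it.
- reset (a joint): How far the reset button is pressed down, m: 0 untouched, 0.004 fully down on its stop. A spring pushes it back: about 2 N to start it, 6 N at its stop. Counts as held down above 0.003.
- reset_top (a point): The recessed reset button, a grey plunger of 10 mm diameter in the middle of the aperture. This point is the centre of its top face, which lies 20 mm below the mouth of the aperture when untouched.
- driver_slim_handle (a point): Middle of the slim metal handle (10 mm diameter, a 15 mm disc cap on top, 127 mm total length) of a small screwdriver standing in the stand. Not to be disturbed.
- driver_fat_handle (a point): Middle of the short, fat tapered handle (23 mm diameter, 50 mm high) of another screwdriver standing in the stand. Not to be disturbed.
- job_tray: Red open job tray, 120 (x) x 170 (y) x 35 mm high, with two lens blanks, loose on the counter near the stand. Origin at the centre of its underside. Not to be disturbed.
- pen_cup: White pen cup with pens, 80 mm diameter, 150 mm high with its pens, loose on the counter to the doser's +y side. Origin at the centre of its underside. Not to be disturbed.
Not all that is in view belongs to the job. What is shaped like the pin but blue is not meant.

How it is judged:
By the outcome, as a careful person would: the job done as asked, in the order asked, and still so for the second after the job is handed in, while the arm keeps its last pose, push and grip.
It also fails if it takes over 72 s, if anything falls off the work surface, if the arm or the gripper's body presses on something with over 40 N, if the wrist force passes 120 N, or if a joint passes its speed limit or range.

## Robot

A 7-joint arm with a two-finger parallel gripper is mounted at the origin on the work surface. World frame = base frame: x ahead of the robot, y to its left, z up, the work surface at z = 0. Lengths are in m, angles in rad, forces in N, time in s.
With the tool pointing down it reaches from about 0.425 to 1.025 m from the base axis. Payload 9.4 kg.
Tool frame: the origin (TCP) lies midway between the tips of the shut fingers; the grasp point (between the pads) lies 19 mm behind it; z points along the fingers, y is the direction in which the jaws open and shut (so a half turn about z gives the same grasp; the last joint's range is limited). The gripper opens to 85 mm and grips with 20 to 120 N. Pads are 22 mm wide; open, the fingers measure 114 mm over their backs; the gripper's body (76 mm by 85 mm) begins 54 mm behind the grasp point. The pads swing forward as they close: fully open they stand 13 mm farther back than shut.
Start: joints at [-1.386, 0.599, -0.003, 1.599, 0.002, 0.943, -0.08], TCP at [0.188, 0.7, 0.198] pointing down, gripper open.
Joint ranges: [-2.57, 2.57], [-0.35, 1.97], [-1.29, 1.29], [0.11, 2.56], [-1.05, 4.19], [0.11, 1.86], [-2.63, 2.63]. Speed limits (rad/s): [2.22, 2.22, 3.01, 3.01, 3.14, 3.14, 3.14].

## Interface

Orientations are given as a rotation vector (axis times angle).
In Python, from cell import monitor, get_image, order, masks_of gives the robot as it stands.
- The arm moves only by the tool step_arm, never from a script. Its argument "steps" is a list of rows, each a list of 3 entries, a list of its own where there are three numbers: the opening in per cent of the stroke, from 0 (shut) to 100 (fully open), then the shift along the tool's x, y, z in m, then the turn, a rotation vector about the tool's x, y, z in rad. A call has 1 to 12 rows; each row is the pose to reach, as a shift and turn from the pose commanded when the call began, along the tool's axes at that moment; what a row does not reach only later rows make up. A row lasts 1/8 s, in which the tool goes at most 62.5 mm and 10.7 degrees, less where a joint would pass 70% of its speed; a pose out of reach is approached as far as the arm can. A call with a gripper value outside its range is refused whole. The fingers move at their own pace and stop on an object; the grip force is fixed at half the most. Time passes only in rows, so rows that repeat a pose let the fingers close. It gives the time, the measured TCP pose, the force and the opening at its end, in the units of the state.
- monitor.observe(): the state, without advancing time (a new reading comes with each control period).
- get_image(name): name is "scene" or "side" or "wrist"; returns a dict with "image" (400x640x3 uint8, red, green, blue), "fov_y" (degrees; the focal length in pixels is half the picture's height over the tangent of half this angle, whatever the lens; pixels are square), "cx", "cy" (the principal point, pixels), "view" (4x4, takes a point from world to camera coordinates). Camera axes: x right, y down, z forward; pixel columns grow to the right and rows downward; lengths in m; the calibration is good to about 2 mm. A picture is of the moment at which its call begins. There is no depth.
- order.close_job(): hands the job in, once; it reports no verdict.
Trained networks look in a picture, given as the dict that the camera call returned (one of the last four; its "shot" number tells which), for a name from the list of things; names that differ only in an ending like _2 or _b are one class to them, and where a whole thing is asked for, a point or a joint stands for the part that bears it (a point fixed in the world has none). Each returns a list of dicts, best first, with "conf" (0 to 1); they miss things now and then, are a little off and sometimes report something else, mostly with a low value. They report only what shows in the picture. A call takes as long as a camera call. They do not tell look-alikes from the thing itself.
- masks_of(picture, thing): "pixels" (400x640 bool, what is visible of it) and "box" ([left, top, right, bottom] in pixels, round what is visible of it).
The state is a dict: "t": time; "q": joint angles; "joint_velocities": joint speeds; "tau": joint torques, N m; "tcp_pos": TCP position; "orientation": TCP orientation; "ft_force": force on the tool from outside, world axes, zero at the start; "torque": the same for the moment, N m; "width": finger opening in m.
Only numpy, scipy, OpenCV 4.12 (cv2) and the standard library are available. Lean on these libraries where they do the work, as an engineer would, in place of code of your own. Each camera call takes 0.05 s, during which the arm holds its last target.

## Working session

There is one attempt and no reset: what is moved stays moved. The work goes in short steps, Python scripts to look and compute and a tool call to move; the robot and the scene stay as the last step left them, time stands still between calls to the robot, and variables do not carry over. Pictures are saved under pics/ and viewed, and the job is handed in when it is done.

Besides the shell and the picture viewer there is one more tool, called after "Request:" in YAML: its name, and indented under it one key for each argument. step_arm: Moves the arm, as the interface text tells. Its arguments: {"type":"object","properties":{"steps":{"type":"array"}},"required":["steps"]}

```bash
mkdir -p pics; ls
cat > h.py <<'E'
import numpy as np, cv2
from scipy.spatial.transform import Rotation as R
from cell import monitor, get_image, order, masks_of
def save(p,name,crop=None,scale=1):
    im=p["image"]
    if crop: l,t,r,b=crop; im=im[t:b,l:r]
    if scale!=1: im=cv2.resize(im,None,fx=scale,fy=scale,interpolation=cv2.INTER_CUBIC)
    cv2.imwrite("pics/"+name,cv2.cvtColor(np.ascontiguousarray(im),cv2.COLOR_RGB2BGR))
def K(p): 
    f=p["image"].shape[0]/2/np.tan(np.radians(p["fov_y"])/2); return f,p["cx"],p["cy"]
def proj(p,X):
    f,cx,cy=K(p); V=np.array(p["view"]); X=np.atleast_2d(X); c=X@V[:3,:3].T+V[:3,3]
    return np.c_[f*c[:,0]/c[:,2]+cx, f*c[:,1]/c[:,2]+cy]
def onz(p,uv,z):
    f,cx,cy=K(p); V=np.array(p["view"]); o=-V[:3,:3].T@V[:3,3]
    uv=np.atleast_2d(uv); d=np.c_[(uv[:,0]-cx)/f,(uv[:,1]-cy)/f,np.ones(len(uv))]@V[:3,:3]
    return o+d*((z-o[2])/d[:,2])[:,None]
E
python3 - <<'E'
from h import *
s=monitor.observe(); print({k:np.round(v,3) for k,v in s.items()})
for n in ["scene","side","wrist"]:
    p=get_image(n); save(p,n+"0.png"); V=np.array(p["view"]); print(n,p["fov_y"],p["cx"],p["cy"],(-V[:3,:3].T@V[:3,3]).round(3), V[:3,:3].round(2).tolist(),[k for k in p])
    for t in ["doser","stand","pin","cartridge_bar","job_tray","pen_cup","driver_slim_handle","driver_fat_handle"]:
        print(t,[(round(m["conf"],2),m["box"]) for m in masks_of(p,t)])
E
```

```text
pics
{'t': np.float64(0.0), 'q': array([-1.386,  0.6  , -0.003,  1.6  ,  0.002,  0.943, -0.08 ]), 'joint_velocities': array([-0.   , -0.   ,  0.   , -0.   , -0.001, -0.   ,  0.   ]), 'tau': array([ 0.0000e+00, -7.7643e+01,  1.5650e+00, -2.5801e+01,  1.2000e-02,
        9.0000e-03, -0.0000e+00]), 'tcp_pos': array([0.188, 0.7  , 0.198]), 'orientation': array([-4.100e-01, -3.115e+00,  2.000e-03]), 'ft_force': array([ 0.01 , -0.244,  0.044]), 'torque': array([-0.043, -0.036,  0.045]), 'width': np.float64(0.085)}
scene 46.89527750098569 320.9576213333203 201.59363508446984 [ 1.232 -0.087  1.26 ] [[0.23, 0.97, -0.01], [0.81, -0.2, -0.55], [-0.54, 0.12, -0.84]] ['image', 'fov_y', 'cx', 'cy', 'view', 'shot']
doser [(0.93, [290.4, 190.2, 404.1, 279.7])]
stand [(0.94, [183.7, 207.5, 239.9, 241.6])]
pin [(0.7, [154.7, 206.4, 168.6, 233.9]), (0.63, [187.0, 206.6, 200.2, 220.9]), (0.45, [290.1, 186.6, 407.2, 284.6])]
cartridge_bar [(0.84, [307.2, 210.4, 336.9, 246.6])]
job_tray [(0.94, [186.5, 244.7, 246.1, 290.6])]
pen_cup [(0.65, [450.4, 184.9, 484.1, 229.3]), (0.55, [315.9, 207.0, 338.5, 245.0
[... 460 characters left out ...]
 301.4, 455.4, 344.1]), (0.67, [409.4, 275.0, 421.8, 305.1])]
cartridge_bar [(0.98, [336.8, 162.9, 359.5, 203.0])]
job_tray [(0.57, [395.7, 236.3, 478.5, 306.4]), (0.37, [369.3, 263.9, 436.2, 334.3])]
pen_cup [(0.66, [251.1, 130.7, 270.1, 165.7])]
driver_slim_handle [(0.42, [385.3, 249.5, 394.6, 273.5])]
driver_fat_handle [(0.64, [398.8, 269.3, 406.0, 288.8]), (0.56, [335.0, 159.1, 361.9, 202.5])]
wrist 59.853210724508564 320.06944360855346 195.9944196636917 [0.122 0.719 0.374] [[0.26, 0.97, 0.0], [0.93, -0.25, 0.27], [0.26, -0.07, -0.96]] ['image', 'fov_y', 'cx', 'cy', 'view', 'shot']
doser []
stand []
pin []
cartridge_bar []
job_tray []
pen_cup []
driver_slim_handle []
driver_fat_handle []
```

View pics/scene0.png

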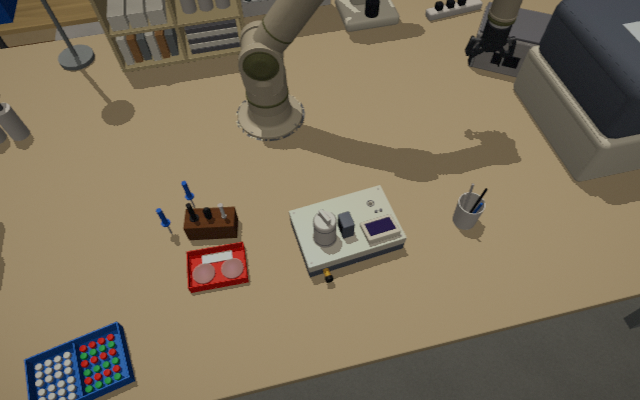

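View pics/side0.png

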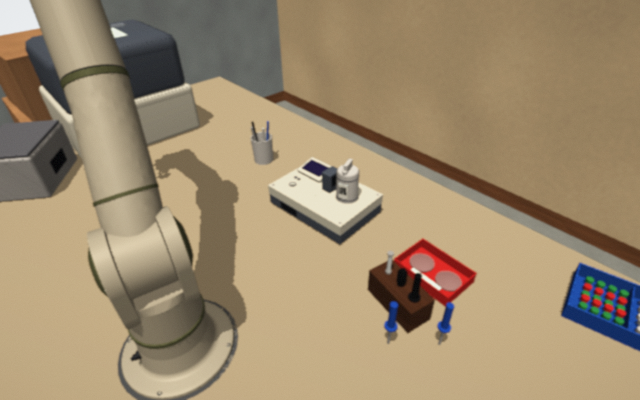

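View pics/wrist0.png

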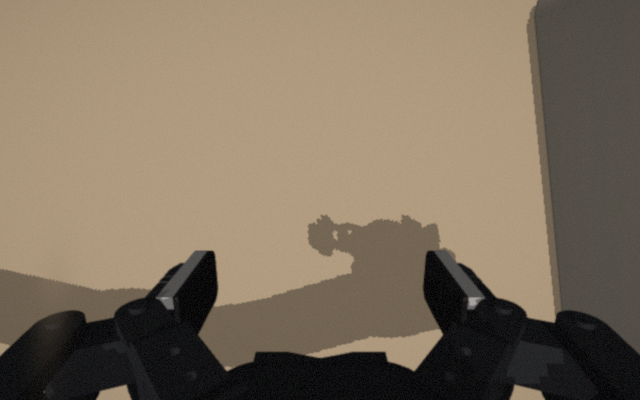

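Run:
```python
import cv2
im=cv2.imread("pics/scene0.png"); cv2.imwrite("pics/scene0_a.png",cv2.resize(im[170:300,140:270],None,fx=6*.75,fy=6*.75,interpolation=cv2.INTER_CUBIC))
cv2.imwrite("pics/scene0_b.png",cv2.resize(im[175:295,280:420],None,fx=5,fy=5,interpolation=cv2.INTER_CUBIC))
im=cv2.imread("pics/side0.png"); cv2.imwrite("pics/side0_a.png",cv2.resize(im[235:355,350:490],None,fx=5,fy=5,interpolation=cv2.INTER_CUBIC))
cv2.imwrite("pics/side0_b.png",cv2.resize(im[135:255,255:395],None,fx=5,fy=5,interpolation=cv2.INTER_CUBIC))
```

```text
(no output)
```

View pics/scene0_a.png

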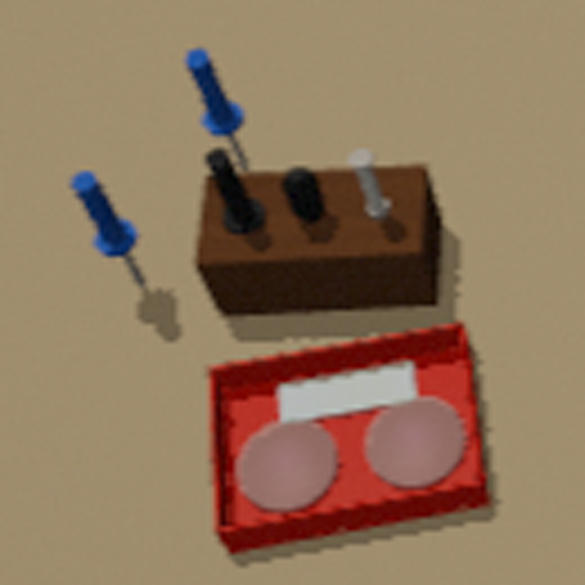

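View pics/scene0_b.png

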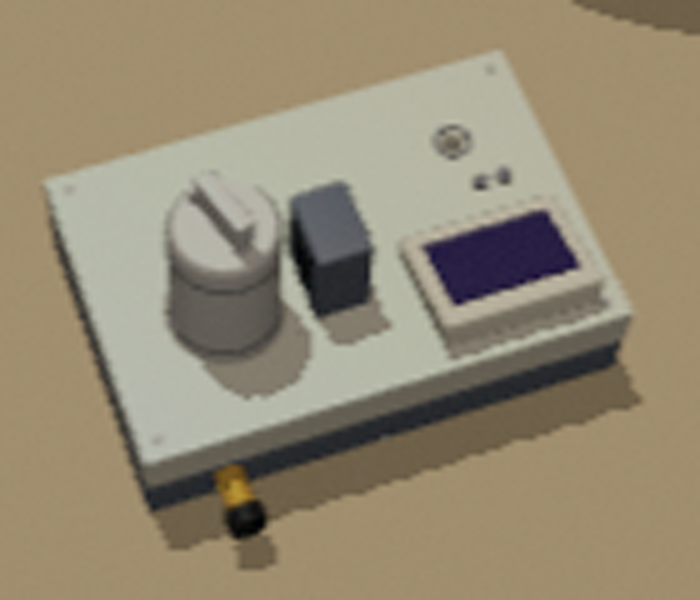

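View pics/side0_a.png

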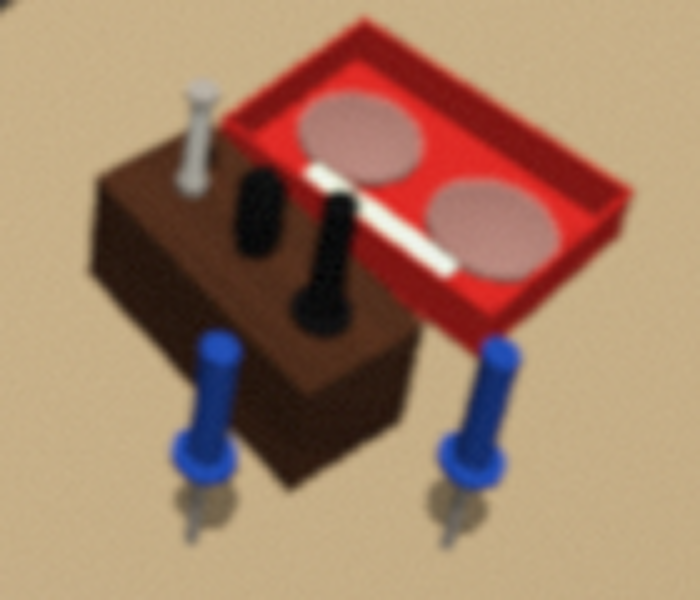

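View pics/side0_b.png

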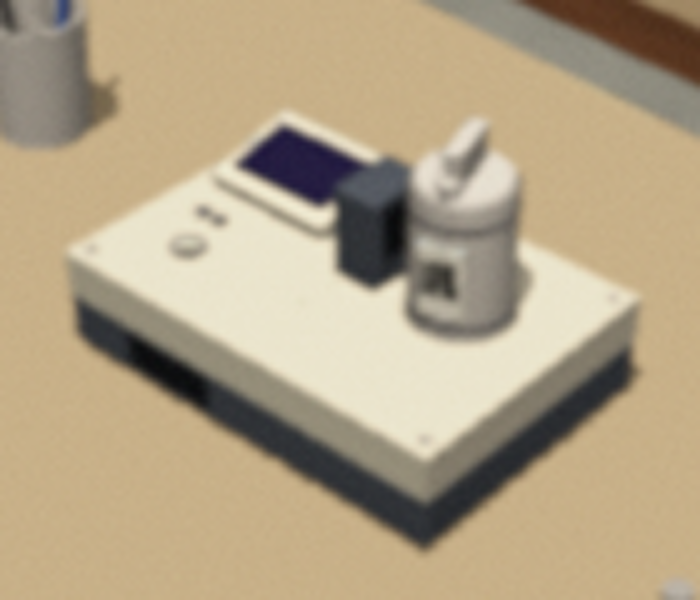

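```bash
cat > fit.py <<'E'
from h import *
from scipy.optimize import least_squares
P={n:get_image(n) for n in ["scene","side"]}
import pickle; pickle.dump(P,open("P0.pkl","wb"))
def w(xy,x,y,th,z):
    c,s=np.cos(th),np.sin(th); xy=np.array(xy,float); return np.c_[x+c*xy[:,0]-s*xy[:,1],y+s*xy[:,0]+c*xy[:,1],np.full(len(xy),z)]
loc=[(-.1,-.15),(-.1,.15),(.1,.15),(.1,-.15)]
sc=np.array([(47,183),(500,52),(632,318),(150,465)])/5+(280,175)
si=np.array([(425,460),(68,252),(288,110),(640,300)])/5+(255,135)
for nm,uv in(("scene",sc),("side",si)): print(onz(P[nm],uv,.075).round(3))
def res(v): return np.r_[(proj(P["scene"],w(loc,*v,.075))-sc).ravel(),(proj(P["side"],w(loc,*v,.075))-si).ravel()]
r=least_squares(res,[.6,0,0.1],loss="soft_l1"); print(r.x.round(4),np.degrees(r.x[2]),r.fun.round(1))
# stand: corners of top
sc2=np.array([(208,178),(425,167),(438,245),(200,262)])/4.5+(140,170)
si2=np.array([(310,393),(97,180),(190,125),(420,325)])/5+(350,235)
for nm,uv in(("scene",sc2),("side",si2)): print(onz(P[nm],uv,.072).round(3))
# handle top & collar centers
for nm,uv in(("scene",np.array([(217,158),(243,218)])/4.5+(140,170)),("side",np.array([(340,200),(321,312)])/5+(350,235))):
  print(nm,"pin top",onz(P[nm],uv[:1],.146).round(3),"collar",onz(P[nm],uv[1:],.076).round(3))
for nm,uv in(("scene",np.array([(302,182),(362,158),(377,208),(198,58),(85,182)])/4.5+(140,170)),("side",np.array([(262,180),(202,90),(193,185),(221,345),(500,352)])/5+(350,235))):
  print(nm,"fat top",onz(P[nm],uv[:1],.122).round(3),"slim top z~.16",onz(P[nm],uv[1:2],.16).round(3),"slimbase",onz(P[nm],uv[2:3],.075).round(3),"blue",onz(P[nm],uv[3:],.136).round(3))
# aperture
print("ap",onz(P["scene"],np.array([[453,142]])/5+(280,175),.075).round(4),onz(P["side"],np.array([[187,246]])/5+(255,135),.075).round(4))
# bar
print("barends scene",onz(P["scene"],np.array([(205,182),(247,218)])/5+(280,175),.197).round(4))
print("barends side",onz(P["side"],np.array([(452,158),(480,124)])/5+(255,135),.197).round(4))
E
python3 fit.py
```

```text
[[ 0.485 -0.018  0.075]
 [ 0.457  0.278  0.075]
 [ 0.657  0.296  0.075]
 [ 0.682  0.002  0.075]]
[[ 0.479 -0.022  0.075]
 [ 0.453  0.273  0.075]
 [ 0.666  0.307  0.075]
 [ 0.675 -0.006  0.075]]
[0.5691 0.1387 0.0855] 4.899660316613585 [-0.6 -0.7  0.5 -0.2  0.2 -0.3 -1.5  0.1  0.3 -1.  -0.2 -1.4 -0.3  2.2
  0.4 -1.5]
[[ 0.401 -0.323  0.072]
 [ 0.427 -0.179  0.072]
 [ 0.491 -0.178  0.072]
 [ 0.467 -0.333  0.072]]
[[ 0.398 -0.327  0.072]
 [ 0.421 -0.182  0.072]
 [ 0.482 -0.189  0.072]
 [ 0.463 -0.337  0.072]]
scene pin top [[ 0.439 -0.302  0.146]] collar [[ 0.442 -0.302  0.076]]
side pin top [[ 0.435 -0.302  0.146]] collar [[ 0.433 -0.305  0.076]]
scene fat top [[ 0.454 -0.254  0.122]] slim top z~.16 [[ 0.471 -0.21   0.16 ]] slimbase [[ 0.454 -0.214  0.075]] blue [[ 0.349 -0.31   0.136]
 [ 0.43  -0.388  0.136]]
side fat top [[ 0.439 -0.261  0.122]] slim top z~.16 [[ 0.431 -0.228  0.16 ]] slimbase [[ 0.45  -0.217  0.075]] blue [[ 0.346 -0.312  0.136]
 [ 0.425 -0.39   0.136]]
ap [[0.5146 0.2296 0.075 ]] [[0.5114 0.2265 0.075 ]]
barends scene [[0.5816 0.0586 0.197 ]
 [0.6092 0.0753 0.197 ]]
barends side [[0.5684 0.051  0.197 ]
 [0.6053 0.0654 0.197 ]]
```

```bash
cat >> h.py <<'E'
def yawR(ydeg,):  # tool down, tool y axis at world angle ydeg
    a=np.radians(ydeg); y=np.array([np.cos(a),np.sin(a),0]); z=np.array([0,0,-1.]); x=np.cross(y,z); return np.c_[x,y,z]
def go(pos,ydeg,s=None):
    s=s or monitor.observe(); R0=R.from_rotvec(s["orientation"]); d=R0.inv().apply(np.array(pos)-s["tcp_pos"])
    r=(R0.inv()*R.from_matrix(yawR(ydeg))).as_rotvec(); 
    return d.round(4),r.round(4)
def st():
    s=monitor.observe(); M=R.from_rotvec(s["orientation"]).as_matrix()
    print("t",round(float(s["t"]),2),"tcp",np.round(s["tcp_pos"],4),"yaw_y",round(float(np.degrees(np.arctan2(M[1,1],M[0,1]))),2),"z",M[:,2].round(4),"F",np.round(s["ft_force"],2),"w",round(float(s["width"]),4),"q7",round(float(s["q"][6]),2)); return s
E
python3 - <<'E'
from h import *
import pickle; P=pickle.load(open("P0.pkl","rb"))
print("cup",onz(P["scene"],[[466,222]],0.0), onz(P["side"],[[262,160]],0.0))
st(); print(go([.59,.062,.32],115)); print(go([.188,.7,.32],75))
E
```

```text
cup [[0.60796269 0.52272165 0.        ]] [[0.59112517 0.51897256 0.        ]]
t 1.45 tcp [0.1877 0.7003 0.1985] yaw_y 75.0 z [ 0.  0. -1.] F [ 0.44 -0.2   0.41] w 0.0852 q7 -0.08
(array([-0.5538, -0.5124, -0.1215]), array([-0.    ,  0.    , -0.6981]))
(array([-0.0004, -0.0002, -0.1215]), array([ 0.,  0., -0.]))
```

Request:
step_arm:
  steps:
    - [100,[0,0,-0.06],[0,0,0]]
    - [100,[0,0,-0.12],[0,0,0]]
    - [100,[-0.55,-0.51,-0.12],[0,0,-0.7]]
    - [100,[-0.55,-0.51,-0.12],[0,0,-0.7]]
    - [100,[-0.55,-0.51,-0.12],[0,0,-0.7]]
    - [100,[-0.55,-0.51,-0.12],[0,0,-0.7]]
    - [100,[-0.55,-0.51,-0.12],[0,0,-0.7]]
    - [100,[-0.55,-0.51,-0.12],[0,0,-0.7]]
    - [100,[-0.55,-0.51,-0.12],[0,0,-0.7]]
    - [100,[-0.55,-0.51,-0.12],[0,0,-0.7]]
    - [100,[-0.55,-0.51,-0.12],[0,0,-0.7]]
    - [100,[-0.55,-0.51,-0.12],[0,0,-0.7]]

```text
t: 2.95
tcp_pos: [0.5213, 0.1694, 0.3189]
orientation: [-0.683, 3.065, 0.0]
ft_force: [1.6, 0.1, 0.6]
width: 0.0853
```

Run:
```python
from h import *
st(); print(go([.59,.062,.32],115))
p=get_image("wrist"); save(p,"wrist1.png")
```

```text
t 2.95 tcp [0.5213 0.1694 0.3189] yaw_y 115.12 z [ 9.e-04  4.e-04 -1.e+00] F [1.57 0.05 0.62] w 0.0853 q7 1.6
(array([-0.0166, -0.1264, -0.0011]), array([-0.   ,  0.001,  0.002]))
```

View pics/wrist1.png

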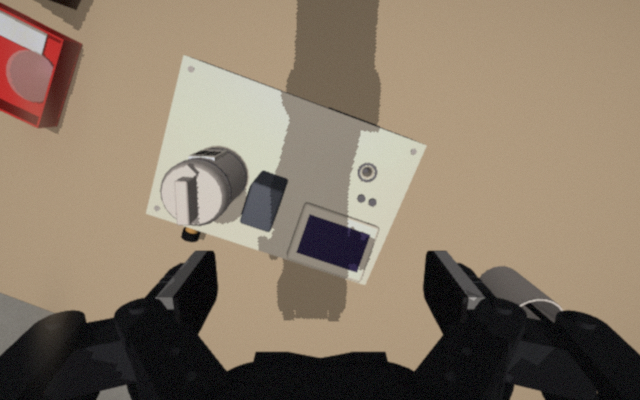

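Run:
```python
from h import *
p=get_image("wrist"); import pickle; pickle.dump(p,open("W1.pkl","wb")); save(p,"w1a.png",(130,40,290,240),3.5); save(p,"w1b.png",(270,40,440,300),2.3)
st()
```

```text
t 3.05 tcp [0.5236 0.1639 0.3187] yaw_y 114.53 z [ 0.0019 -0.0027 -1.    ] F [ 0.26  0.07 -0.32] w 0.085 q7 1.6
```

View pics/w1a.png

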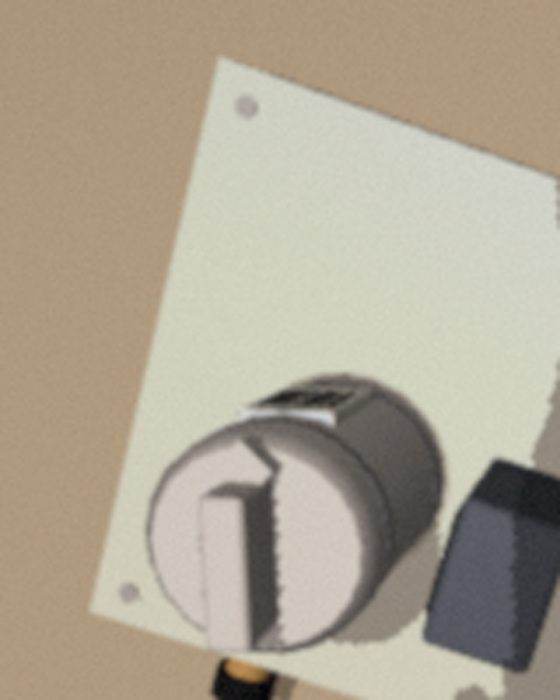

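View pics/w1b.png

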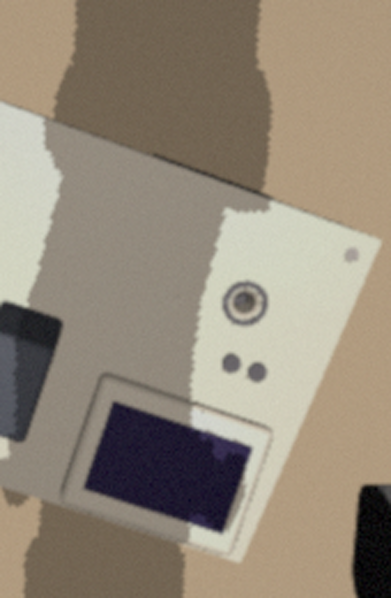

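Run:
```python
from h import *
from scipy.optimize import least_squares
import pickle; p=pickle.load(open("W1.pkl","rb"))
a=lambda *q:np.array(q)/3.5+(130,40); b=lambda *q:np.array(q)/2.3+(270,40)
uv=np.vstack([a((219,57)),b((380,240)),b((240,562)),a((92,611))])
W=onz(p,uv,.075); print(W.round(4))
loc=np.array([(-.1,-.15),(-.1,.15),(.1,.15),(.1,-.15)])
def res(v):
    c,s=np.cos(v[2]),np.sin(v[2]); return (loc@np.array([[c,s],[-s,c]])+v[:2]-W[:,:2]).ravel()
r=least_squares(res,[.57,.14,.08]); print(r.x.round(4),np.degrees(r.x[2]).round(2),r.fun.round(4))
print("ap",onz(p,b((244,303)),.075).round(4))
B=onz(p,a((200,492),(246,490),(254,641),(207,651)),.197); print(B.round(4),B.mean(0))
for i,j in((0,3),(1,2)): d=B[i]-B[j]; print(np.degrees(np.arctan2(d[1],d[0])),np.linalg.norm(d))
# cap top circle at z .171
print("cap",onz(p,a((148,535),(382,535),(265,420),(255,650)),.171).round(4))
st(); print(go([.59,.062,.30],115))
```

```text
[[ 0.482  -0.0175  0.075 ]
 [ 0.4548  0.2802  0.075 ]
 [ 0.6531  0.2992  0.075 ]
 [ 0.6804  0.0015  0.075 ]]
[0.5676 0.1408 0.0926] 5.3 [-0.0001 -0.0002 -0.0006  0.0007  0.0002  0.0003  0.0006 -0.0008]
ap [[0.5142 0.2309 0.075 ]]
[[0.5755 0.0554 0.197 ]
 [0.5702 0.0658 0.197 ]
 [0.6075 0.081  0.197 ]
 [0.6152 0.0707 0.197 ]] [0.59208602 0.06822863 0.197     ]
-158.93638558264777 0.04260986969150287
-157.84939767497357 0.04030365333597597
cap [[0.6029 0.0394 0.171 ]
 [0.576  0.0982 0.171 ]
 [0.5591 0.0581 0.171 ]
 [0.6226 0.0775 0.171 ]]
t 3.05 tcp [0.5236 0.1639 0.3187] yaw_y 114.53 z [ 0.0019 -0.0027 -1.    ] F [ 0.26  0.07 -0.32] w 0.085 q7 1.6
(array([-0.0181, -0.1202,  0.0191]), array([-0.0032,  0.0006, -0.0081]))
```

Run:
```python
from h import *
st(); print(go([.591,.068,.26],111.6))
```

```text
t 3.05 tcp [0.5236 0.1639 0.3187] yaw_y 114.53 z [ 0.0019 -0.0027 -1.    ] F [ 0.26  0.07 -0.32] w 0.085 q7 1.6
(array([-0.0214, -0.115 ,  0.0591]), array([-0.0032,  0.0007,  0.0512]))
```

Request:
step_arm:
  steps:
    - [100,[-0.021,-0.115,0.03],[0,0,0.05]]
    - [100,[-0.021,-0.115,0.03],[0,0,0.05]]
    - [100,[-0.021,-0.115,0.059],[0,0,0.05]]
    - [100,[-0.021,-0.115,0.059],[0,0,0.05]]
    - [100,[-0.021,-0.115,0.059],[0,0,0.05]]

```text
t: 3.68
tcp_pos: [0.5882, 0.0771, 0.2604]
orientation: [-0.608, 3.081, 0.001]
ft_force: [0.4, 1.4, 0.4]
width: 0.0854
```

Run:
```python
from h import *
import pickle
st(); p=get_image("wrist"); pickle.dump(p,open("W2.pkl","wb")); save(p,"w2.png"); save(p,"w2a.png",(220,150,430,330),3.5); st()
```

```text
t 3.67 tcp [0.5882 0.0771 0.2604] yaw_y 112.32 z [ 6.e-04  5.e-04 -1.e+00] F [0.41 1.38 0.38] w 0.0854 q7 1.77
t 3.73 tcp [0.5884 0.0772 0.2608] yaw_y 112.33 z [ 1.5e-03  7.0e-04 -1.0e+00] F [-0.28 -0.63  0.11] w 0.0856 q7 1.77
```

View pics/w2.png

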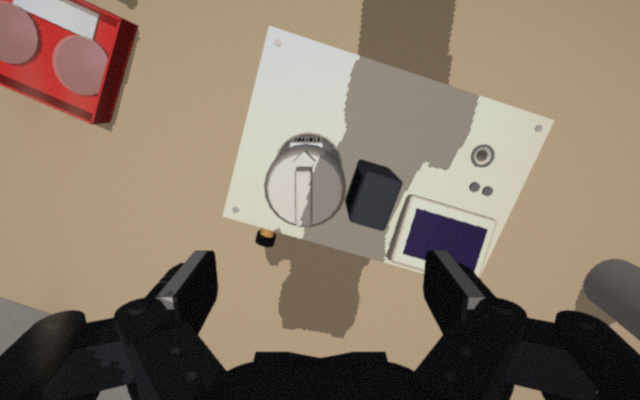

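View pics/w2a.png

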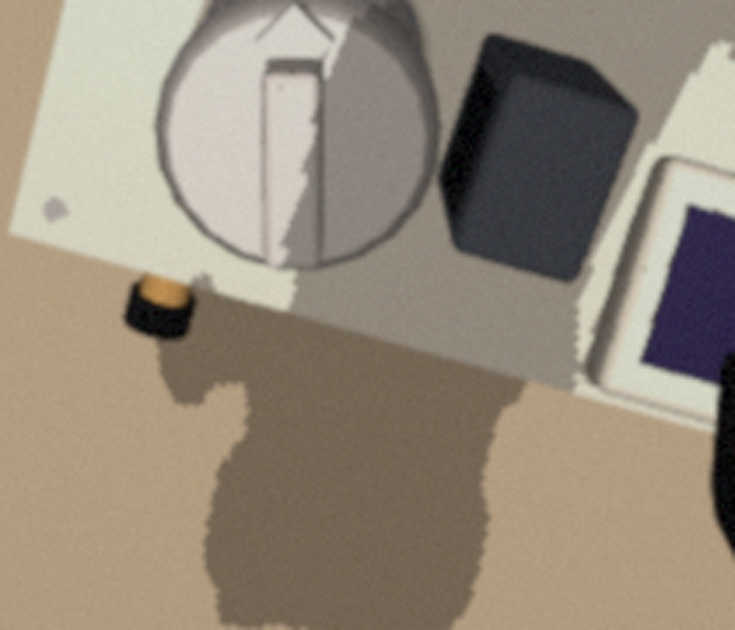

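Run:
```python
from h import *
import pickle; p=pickle.load(open("W2.pkl","rb"))
a=lambda *q:np.array(q)/3.5+(220,150)
B=onz(p,a((266,73),(322,73),(322,266),(265,262)),.197); print(B.round(4),B.mean(0).round(4))
for i,j in((0,3),(1,2)): d=B[i]-B[j]; print(np.degrees(np.arctan2(d[1],d[0])),np.linalg.norm(d))
C=onz(p,a((157,125),(437,125),(296,268)),.171); print("cap",C.round(4),(C[0]+C[1])/2)
D=onz(p,[[269,26],[553.5,121],[223,217]],.075); print(D.round(4)); d=D[1]-D[0]; print(np.degrees(np.arctan2(-d[0],d[1])),np.linalg.norm(d)); d=D[2]-D[0]; print(np.degrees(np.arctan2(d[1],d[0])),np.linalg.norm(d))
print("ap",onz(p,[[483,155.5]],.075).round(4))
st(); print(go([.591,.068,.23],111.6))
save(p,"w2b.png",(420,100,560,200),5)
# predicted vs ...
```

```text
[[0.5766 0.0555 0.197 ]
 [0.5723 0.0658 0.197 ]
 [0.6104 0.0812 0.197 ]
 [0.6141 0.0698 0.197 ]] [0.5933 0.0681 0.197 ]
-159.08598292542607 0.04018223078109391
-158.07608895337327 0.04106083297028898
cap [[0.6025 0.0375 0.171 ]
 [0.5787 0.0956 0.171 ]
 [0.6224 0.0789 0.171 ]] [0.59059115 0.06652054 0.171     ]
[[ 0.4822 -0.0173  0.075 ]
 [ 0.4554  0.2806  0.075 ]
 [ 0.6812  0.0015  0.075 ]]
5.129025404769526 0.29914583974587733
5.406269351960249 0.1999753655959197
ap [[0.5136 0.2318 0.075 ]]
t 3.73 tcp [0.5884 0.0772 0.2608] yaw_y 112.33 z [ 1.5e-03  7.0e-04 -1.0e+00] F [-0.28 -0.63  0.11] w 0.0856 q7 1.77
(array([ 0.0011, -0.0095,  0.0308]), array([0.0001, 0.0016, 0.0127]))
```

View pics/w2b.png

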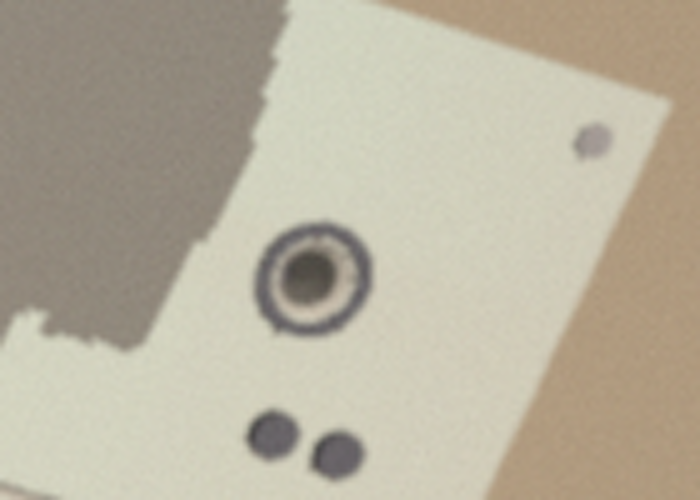

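Run:
```python
from h import *
st(); print(go([.592,.0675,.2],111.5))
```

```text
t 3.73 tcp [0.5884 0.0772 0.2608] yaw_y 112.33 z [ 1.5e-03  7.0e-04 -1.0e+00] F [-0.28 -0.63  0.11] w 0.0856 q7 1.77
(array([ 0.0004, -0.0103,  0.0608]), array([0.0001, 0.0016, 0.0145]))
```

Request:
step_arm:
  steps:
    - [100,[0.0004,-0.0103,0.03],[0,0,0.0145]]
    - [100,[0.0004,-0.0103,0.06],[0,0,0.0145]]
    - [100,[0.0004,-0.0103,0.06],[0,0,0.0145]]

```text
t: 4.1
tcp_pos: [0.5908, 0.067, 0.199]
orientation: [0.585, -3.084, -0.0]
ft_force: [-0.5, -0.3, 0.5]
width: 0.0854
```

Run:
```python
from h import *
st(); print(go([.592,.0675,.176],111.5))
```

```text
t 4.1 tcp [0.5908 0.067  0.199 ] yaw_y 111.48 z [-2.1e-03 -2.0e-04 -1.0e+00] F [-0.46 -0.27  0.55] w 0.0854 q7 1.78
(array([-0.0014,  0.    ,  0.023 ]), array([ 0.0006, -0.002 , -0.0004]))
```

Request:
step_arm:
  steps:
    - [100,[-0.0015,0,0.012],[0,0,0]]
    - [100,[-0.0015,0,0.0215],[0,0,0]]
    - [60,[-0.0015,0,0.0215],[0,0,0]]
    - [30,[-0.0015,0,0.0215],[0,0,0]]
    - [20,[-0.0015,0,0.0215],[0,0,0]]
    - [20,[-0.0015,0,0.0215],[0,0,0]]

```text
t: 4.85
tcp_pos: [0.5932, 0.0668, 0.1783]
orientation: [-0.583, 3.087, 0.0]
ft_force: [0.4, -0.3, -0.6]
width: 0.017
```

Run:
```python
from h import *
st();  p=get_image("wrist"); save(p,"w3.png"); save(p,"w3a.png",(120,130,520,400),2); st()
```

```text
t 4.85 tcp [0.5932 0.0668 0.1783] yaw_y 111.41 z [ 4.e-04  1.e-04 -1.e+00] F [ 0.42 -0.27 -0.6 ] w 0.017 q7 1.78
t 4.9 tcp [0.5932 0.0668 0.1782] yaw_y 111.41 z [ 4.e-04  1.e-04 -1.e+00] F [ 0.56  0.08 -1.12] w 0.0173 q7 1.78
```

View pics/w3a.png

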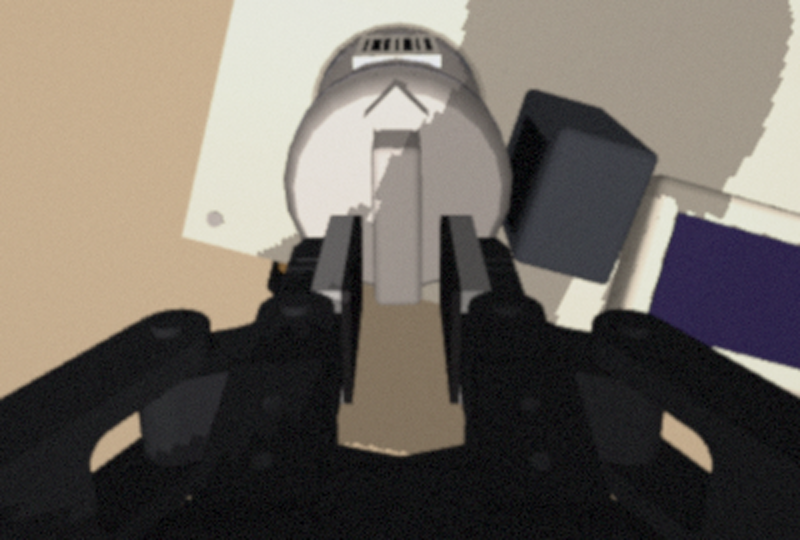

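Run:
```python
from h import *
p=get_image("wrist"); s=st(); M=R.from_rotvec(s["orientation"]).as_matrix(); t=s["tcp_pos"]
for nm,l in(("tcp",(0,0,0)),("x+11",(.011,0,0)),("x-11",(-.011,0,0)),("gp",(0,0,-.019)),("gp+11",(.011,0,-.019)),("gp-11",(-.011,0,-.019)),("y+",(0,.0085,0))):
    print(nm,(proj(p,t+M@np.array(l))-(120,130))*2)
bc=np.array([.592,.0675]); ax=np.array([np.cos(np.radians(21.5)),np.sin(np.radians(21.5))])
for e in(-.021,.021): print("bar end",(proj(p,np.r_[bc+e*ax,.197])-(120,130))*2)
```

```text
t 4.95 tcp [0.5932 0.0668 0.1782] yaw_y 111.41 z [ 3.e-04  0.e+00 -1.e+00] F [-0.31  0.27  0.06] w 0.0175 q7 1.78
tcp [[395.48335663 198.04373186]]
x+11 [[395.38033481 159.14545275]]
x-11 [[395.58316865 235.7300756 ]]
gp [[394.97223038 226.25235479]]
gp+11 [[394.84872182 183.56774815]]
gp-11 [[395.09148107 267.46544414]]
y+ [[427.03907508 198.02462685]]
bar end [[399.13997268 139.87232089]]
bar end [[399.58567475 300.43797268]]
```

Run:
```python
from h import *
p=get_image("side"); q=get_image("scene"); s=st(); 
print(proj(p,s["tcp_pos"]),proj(p,s["tcp_pos"]+[0,0,.036]),proj(q,s["tcp_pos"]),proj(q,s["tcp_pos"]+[0,0,.036]))
save(p,"s4.png",(290,100,410,220),5); save(q,"c4.png",(260,150,380,270),5)
```

```text
t 5.05 tcp [0.5931 0.0668 0.1781] yaw_y 111.41 z [ 1.e-04  0.e+00 -1.e+00] F [ 0.18 -0.35  0.52] w 0.0171 q7 1.78
[[347.44710204 166.81529415]] [[347.76029167 155.99458435]] [[324.94385057 217.91613324]] [[324.92666432 210.93088508]]
```

View pics/s4.png

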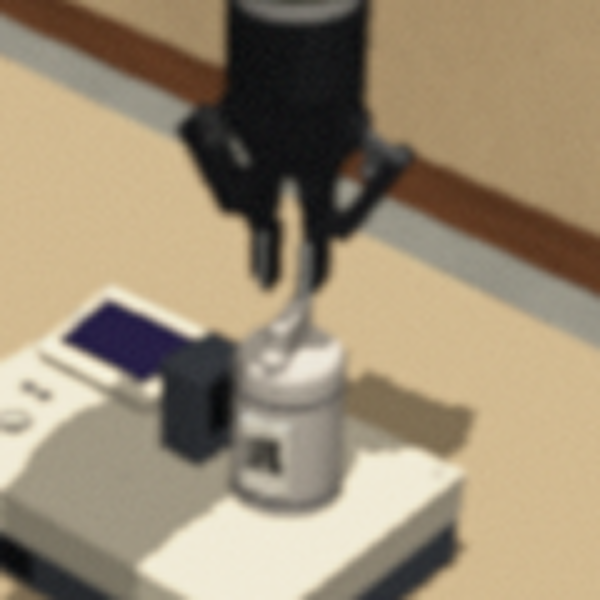

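View pics/c4.png

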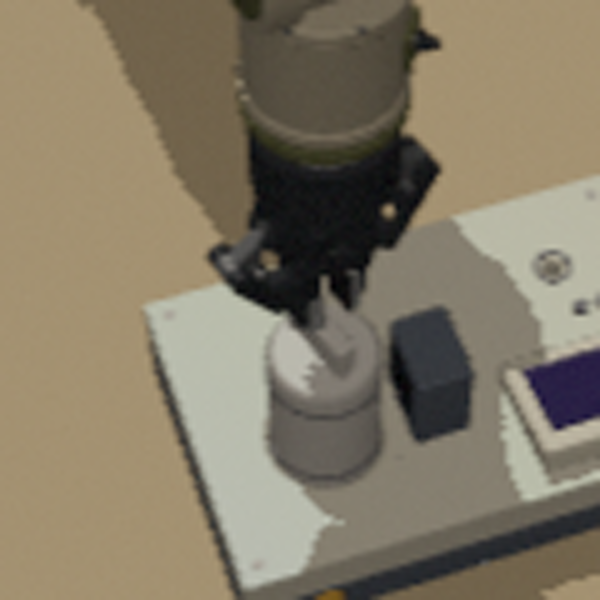

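Request:
step_arm:
  steps:
    - [45,[0,0,0],[0,0,0]]
    - [45,[0,0,0],[0,0,0]]
    - [45,[0,0,0.01],[0,0,0]]
    - [45,[0,0,0.02],[0,0,0]]
    - [45,[0,0,0.02],[0,0,0]]

```text
t: 5.68
tcp_pos: [0.5923, 0.0667, 0.1567]
orientation: [0.583, -3.085, 0.0]
ft_force: [-0.1, -0.0, -0.4]
width: 0.0384
```

Run:
```python
from h import *
p=get_image("side"); q=get_image("wrist"); s=st(); 
save(p,"s5.png",(300,110,400,210),6); save(q,"w5.png",(120,130,520,400),2)
```

```text
t 5.78 tcp [0.593  0.0668 0.1577] yaw_y 111.41 z [-6.e-04 -1.e-04 -1.e+00] F [-0.33  0.03 -0.43] w 0.0381 q7 1.78
```

View pics/s5.png

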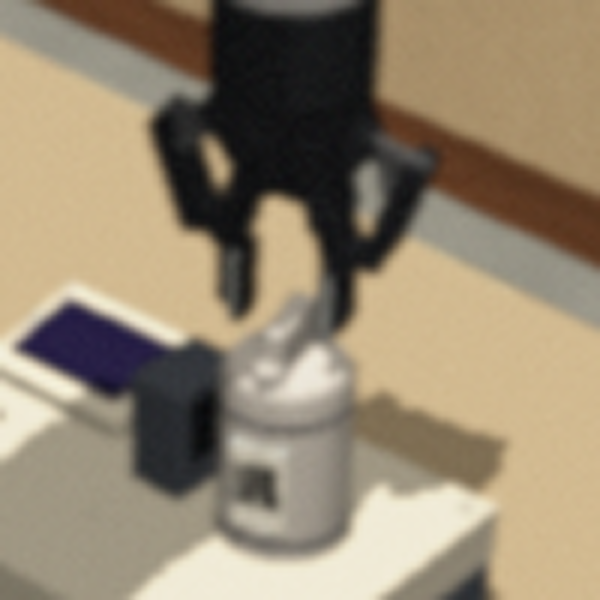

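View pics/w5.png

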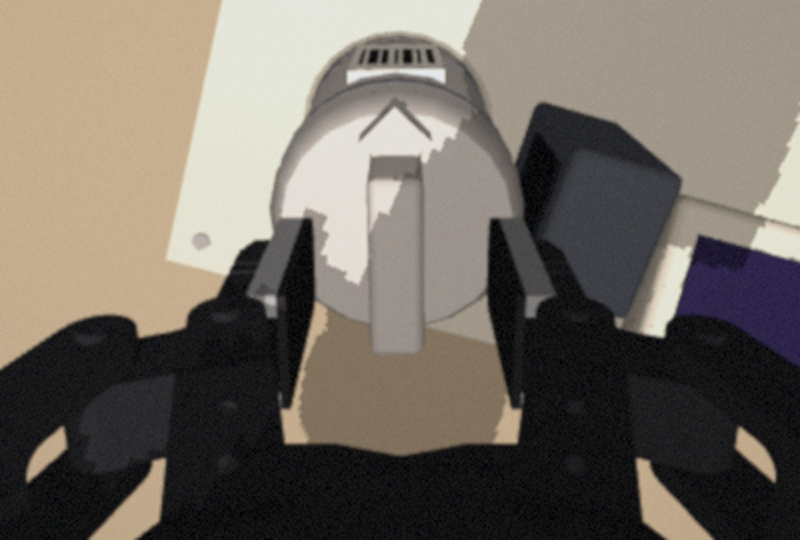

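Request:
step_arm:
  steps:
    - [45,[0,-0.001,0.007],[0,0,0]]
    - [45,[0,-0.001,0.014],[0,0,0]]
    - [45,[0,-0.001,0.014],[0,0,0]]
    - [25,[0,-0.001,0.014],[0,0,0]]
    - [20,[0,-0.001,0.014],[0,0,0]]
    - [0,[0,-0.001,0.014],[0,0,0]]
    - [0,[0,-0.001,0.014],[0,0,0]]
    - [0,[0,-0.001,0.014],[0,0,0]]

```text
t: 6.78
tcp_pos: [0.5939, 0.066, 0.1444]
orientation: [-0.584, 3.086, 0.0]
ft_force: [0.5, -0.3, 3.9]
width: 0.0105
```

Run:
```python
from h import *
p=get_image("side"); q=get_image("wrist"); s=st(); 
save(p,"s6.png",(300,110,400,210),6); save(q,"w6.png",(120,130,520,400),2)
```

```text
t 6.88 tcp [0.5939 0.066  0.1444] yaw_y 111.41 z [ 1.1e-03  2.0e-04 -1.0e+00] F [1.02 1.12 5.03] w 0.0107 q7 1.78
```

View pics/s6.png

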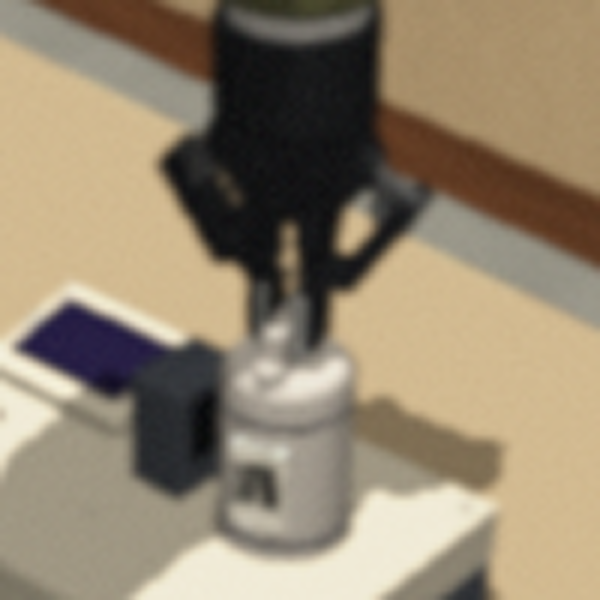

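View pics/w6.png

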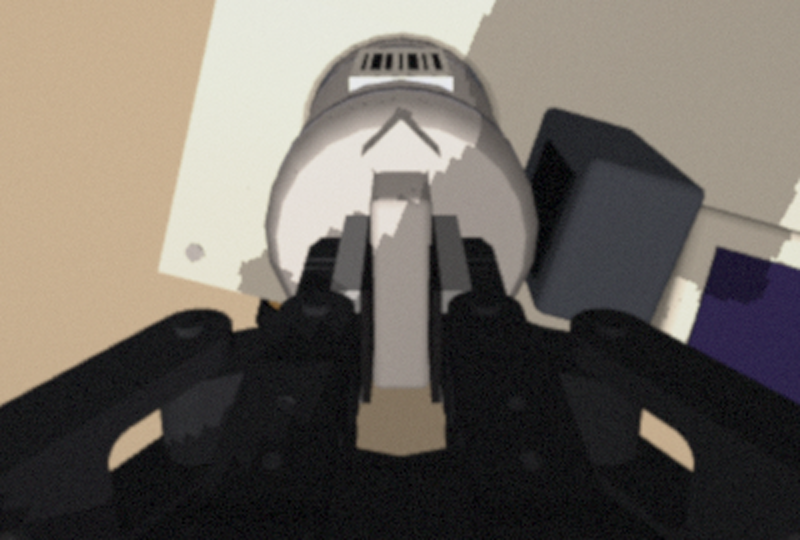

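Request:
step_arm:
  steps:
    - [0,[0,0,0],[0,0,0.15]]
    - [0,[0,0,0],[0,0,0.3]]
    - [0,[0,0,0],[0,0,0.45]]
    - [0,[0,0,0],[0,0,0.6]]
    - [0,[0,0,0],[0,0,0.75]]
    - [0,[0,0,0],[0,0,0.9]]
    - [0,[0,0,0],[0,0,0.9]]

```text
t: 7.75
tcp_pos: [0.5936, 0.066, 0.1444]
orientation: [0.82, 3.032, -0.0]
ft_force: [-0.3, -0.5, 6.1]
width: 0.0103
```

Run:
```python
from h import *
q=get_image("wrist"); s=st(); print(np.round(s["torque"],2)); print(go([.5939,.066,.1444],5.25))
save(q,"w7.png",(120,130,520,400),2)
```

```text
t 7.8 tcp [0.5936 0.066  0.1444] yaw_y 59.8 z [ 5.e-04 -1.e-04 -1.e+00] F [-0.48 -0.36  6.24] w 0.0108 q7 1.1
[ 0.05  0.06 -0.13]
(array([-0.0002,  0.0002, -0.    ]), array([4.000e-04, 3.000e-04, 9.522e-01]))
```

View pics/w7.png

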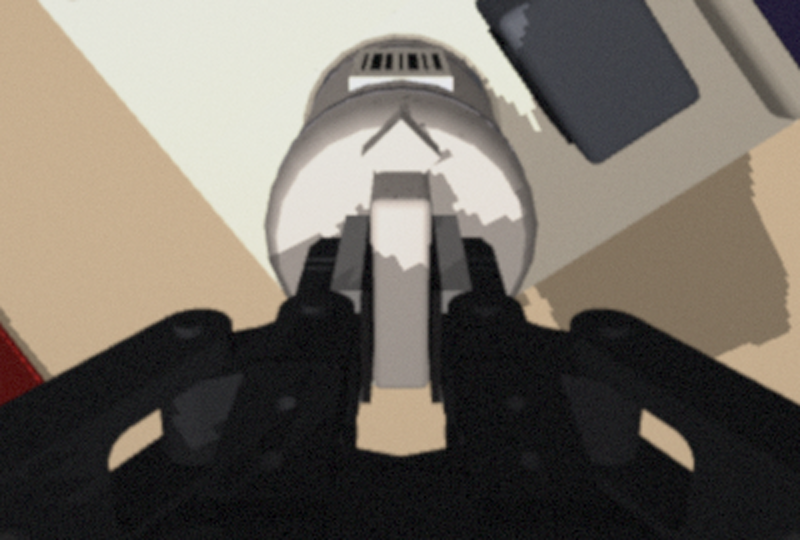

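Request:
step_arm:
  steps:
    - [0,[0,0,0],[0,0,0.15]]
    - [0,[0,0,0],[0,0,0.3]]
    - [0,[0,0,0],[0,0,0.45]]
    - [0,[0,0,0],[0,0,0.6]]
    - [0,[0,0,0],[0,0,0.75]]
    - [0,[0,0,0],[0,0,0.9]]
    - [0,[0,0,0],[0,0,0.952]]
    - [0,[0,0,0],[0,0,0.952]]
    - [0,[0,0,0],[0,0,0.952]]

```text
t: 8.93
tcp_pos: [0.5937, 0.066, 0.1444]
orientation: [2.117, 2.321, 0.001]
ft_force: [-0.5, 0.5, 6.8]
width: 0.0108
```

Run:
```python
from h import *
q=get_image("wrist"); s=st(); print(np.round(s["torque"],2)); print(go([.5939,.066,.1444],5.25))
save(q,"w8.png",(120,0,520,400),1.5); import pickle; pickle.dump(q,open("W8.pkl","wb"))
```

```text
t 8.97 tcp [0.5937 0.066  0.1444] yaw_y 5.28 z [ 6.e-04  3.e-04 -1.e+00] F [-0.04  1.09  6.57] w 0.0107 q7 0.38
[ 0.07  0.02 -0.15]
(array([ 0.    ,  0.0002, -0.    ]), array([ 0.0006, -0.0003,  0.0005]))
```

View pics/w8.png

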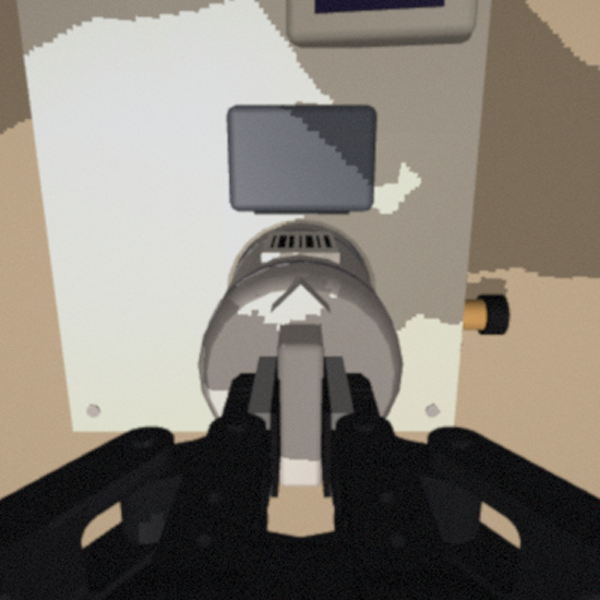

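Run:
```python
from h import *
import pickle; p=pickle.load(open("W8.pkl","rb"))
a=lambda *q:np.array(q)/1.5+(120,0)
D=onz(p,a((73,431),(455,431)),.075); d=D[1]-D[0]; print(D.round(4),np.degrees(np.arctan2(d[1],d[0])),np.linalg.norm(d))
D=onz(p,a((73,431),(24,58)),.075); d=D[1]-D[0]; print(np.degrees(np.arctan2(-d[0],d[1])))
D=onz(p,a((234,209),(372,210)),.140); d=D[1]-D[0]; print(np.degrees(np.arctan2(d[1],d[0])),D.round(4))
st()
```

```text
[[ 0.4817 -0.0182  0.075 ]
 [ 0.6819  0.      0.075 ]] 5.198099918253373 0.200967605323171
5.2628488111993
4.8204405045949015 [[0.5668 0.1132 0.14  ]
 [0.6139 0.1172 0.14  ]]
t 8.97 tcp [0.5937 0.066  0.1444] yaw_y 5.28 z [ 6.e-04  3.e-04 -1.e+00] F [-0.04  1.09  6.57] w 0.0107 q7 0.38
```

Request:
step_arm:
  steps:
    - [20,[0,0,0],[0,0,0]]
    - [40,[0,0,0],[0,0,0]]
    - [45,[0,0,0],[0,0,0]]
    - [45,[0,0,0],[0,0,0]]
    - [45,[0,0,-0.02],[0,0,0]]
    - [45,[0,0,-0.06],[0,0,0]]
    - [45,[0,0,-0.12],[0,0,0]]
    - [45,[0,0,-0.16],[0,0,0]]
    - [45,[0,0,-0.16],[0,0,0]]

```text
t: 10.1
tcp_pos: [0.595, 0.0657, 0.3071]
orientation: [2.114, 2.32, 0.007]
ft_force: [-0.7, 0.4, -0.1]
width: 0.0381
```

Run:
```python
from h import *
q=get_image("wrist"); p=get_image("side"); c=get_image("scene"); s=st()
save(q,"w9.png",(150,0,490,340),1.75); save(p,"s9.png",(255,100,395,240),4.2); save(c,"c9.png",(270,160,410,290),4.2);import pickle; pickle.dump([q,p,c],open("W9.pkl","wb"))
```

```text
t 10.25 tcp [0.5928 0.0662 0.3031] yaw_y 5.32 z [-1.3e-03  1.0e-04 -1.0e+00] F [ 1.05  0.13 -1.  ] w 0.0389 q7 0.24
```

View pics/w9.png

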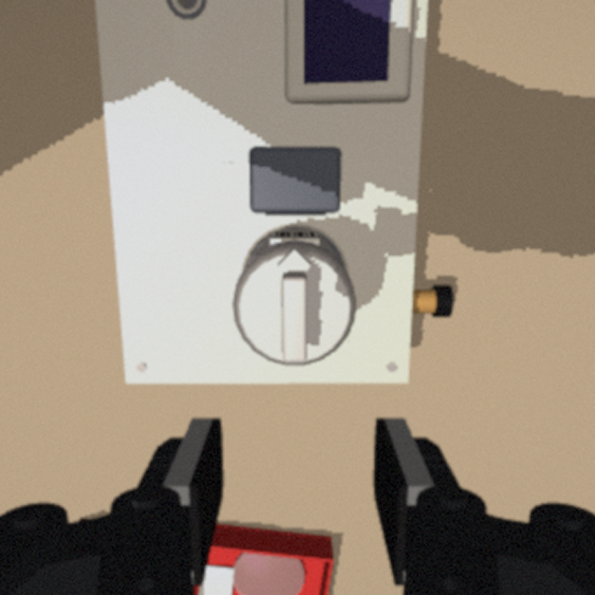

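View pics/s9.png

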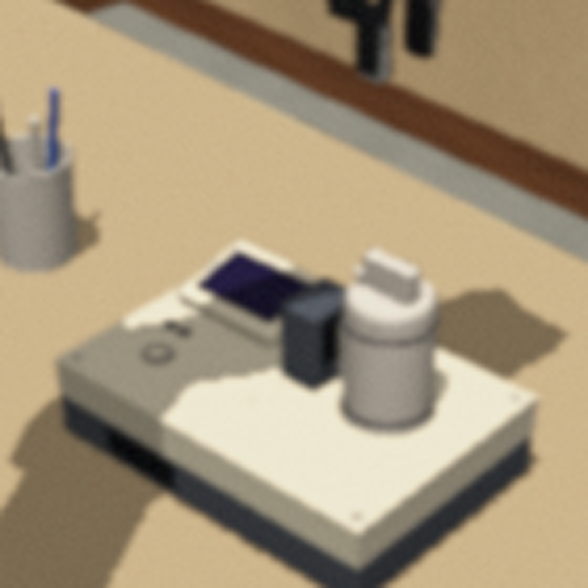

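View pics/c9.png

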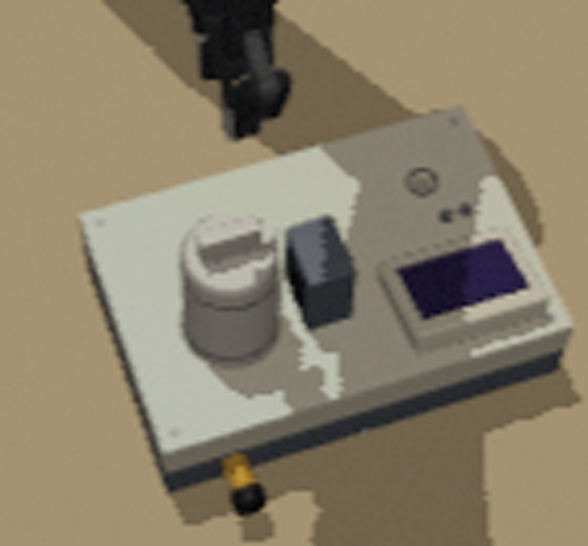

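Run:
```python
from h import *
st(); print(go([.438,-.303,.29],-10))
```

```text
t 10.25 tcp [0.5928 0.0662 0.3031] yaw_y 5.32 z [-1.3e-03  1.0e-04 -1.0e+00] F [ 1.05  0.13 -1.  ] w 0.0389 q7 0.24
(array([-0.3532, -0.1883,  0.0133]), array([-0.0013, -0.    ,  0.2673]))
```

Request:
step_arm:
  steps:
    - [47,[-0.353,-0.188,0.013],[0,0,0.267]]
    - [47,[-0.353,-0.188,0.013],[0,0,0.267]]
    - [47,[-0.353,-0.188,0.013],[0,0,0.267]]
    - [47,[-0.353,-0.188,0.013],[0,0,0.267]]
    - [47,[-0.353,-0.188,0.013],[0,0,0.267]]
    - [47,[-0.353,-0.188,0.013],[0,0,0.267]]
    - [47,[-0.353,-0.188,0.013],[0,0,0.267]]
    - [47,[-0.353,-0.188,0.013],[0,0,0.267]]
    - [47,[-0.353,-0.188,0.013],[0,0,0.267]]
    - [47,[-0.353,-0.188,0.013],[0,0,0.267]]

```text
t: 11.5
tcp_pos: [0.4395, -0.3015, 0.2905]
orientation: [-2.404, -2.022, 0.0]
ft_force: [0.6, 0.8, -0.2]
width: 0.0399
```

Run:
```python
from h import *
q=get_image("wrist");  s=st()
save(q,"w10.png");import pickle; pickle.dump(q,open("W10.pkl","wb"))
M=R.from_rotvec(s["orientation"]).as_matrix()
print("tcp px",proj(q,s["tcp_pos"]))
```

```text
t 11.55 tcp [ 0.4395 -0.3017  0.2907] yaw_y -9.87 z [-5.e-04  4.e-04 -1.e+00] F [-0.31  0.4  -0.36] w 0.0402 q7 0.7
tcp px [[320.53987321 232.873823  ]]
```

View pics/w10.png

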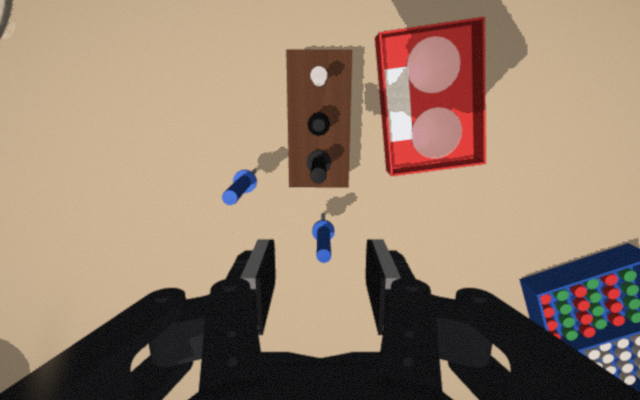

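Run:
```python
from h import *
import pickle; q=pickle.load(open("W10.pkl","rb")); save(q,"w10a.png",(270,40,370,270),2.6)
m=masks_of(get_image("wrist"),"pin"); print([(round(x["conf"],2),x["box"]) for x in m])
```

```text
[(0.64, [221.9, 170.4, 253.7, 203.6]), (0.59, [306.9, 150.7, 330.5, 181.4]), (0.57, [312.1, 216.7, 336.7, 262.3])]
```

View pics/w10a.png

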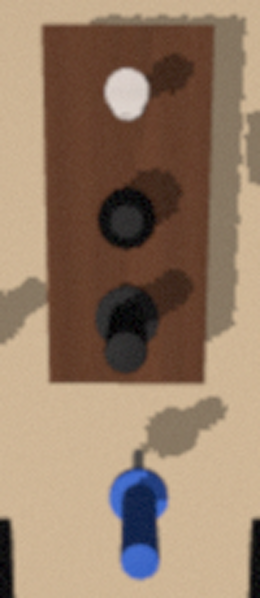

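Run:
```python
from h import *
import pickle; q=pickle.load(open("W10.pkl","rb"))
a=lambda *p:np.array(p)/2.6+(270,40)
print("top",onz(q,a((126,352)),.146).round(4),"collar",onz(q,a((127,317)),.076).round(4),"fat",onz(q,a((127,219)),.122).round(4),"slim",onz(q,a((127,93)),.15).round(4))
print("stand",onz(q,a((43,27),(213,27),(205,382),(51,382)),.072).round(4))
print("blue",onz(q,a((141,560)),.136).round(4),onz(q,[[230,197]],.136).round(4))
st(); print(go([.439,-.303,.20],-10))
```

```text
top [[ 0.4378 -0.3008  0.146 ]] collar [[ 0.438  -0.3003  0.076 ]] fat [[ 0.446  -0.2559  0.122 ]] slim [[ 0.4535 -0.2138  0.15  ]]
stand [[ 0.4249 -0.1781  0.072 ]
 [ 0.4928 -0.19    0.072 ]
 [ 0.4673 -0.3361  0.072 ]
 [ 0.3992 -0.3242  0.072 ]]
blue [[ 0.4287 -0.3872  0.136 ]] [[ 0.3477 -0.3093  0.136 ]]
t 11.65 tcp [ 0.4394 -0.302   0.2909] yaw_y -9.9 z [-2.e-04  2.e-04 -1.e+00] F [-0.37  0.1   0.17] w 0.04 q7 0.7
(array([-0.001 , -0.0002,  0.0909]), array([-0.0002, -0.0002,  0.0018]))
```

Request:
step_arm:
  steps:
    - [47,[0.001,-0.0016,0.045],[0,0,0.002]]
    - [47,[0.001,-0.0016,0.09],[0,0,0.002]]
    - [47,[0.001,-0.0016,0.13],[0,0,0.002]]
    - [47,[0.001,-0.0016,0.14],[0,0,0.002]]
    - [47,[0.001,-0.0016,0.14],[0,0,0.002]]

```text
t: 12.28
tcp_pos: [0.4376, -0.3018, 0.1513]
orientation: [-2.408, -2.017, 0.0]
ft_force: [0.0, -0.5, 0.9]
width: 0.0398
```

Run:
```python
from h import *
q=get_image("wrist"); s=st()
save(q,"w11.png",(170,70,470,370),2);import pickle; pickle.dump(q,open("W11.pkl","wb"))
p=get_image("side"); save(p,"s11.png",(350,200,490,350),4)
print(proj(q,np.r_[.438,-.3008,.146])*2-(340,140)); print(go([.438,-.3008,.065],-10))
```

```text
t 12.32 tcp [ 0.438  -0.3022  0.152 ] yaw_y -10.11 z [ 1.e-03 -7.e-04 -1.e+00] F [-1.   -1.08 -0.58] w 0.0403 q7 0.89
[[301.66006818 314.36750946]]
(array([ 0.0014, -0.0006,  0.0873]), array([ 0.0019,  0.0005, -0.0019]))
```

View pics/w11.png

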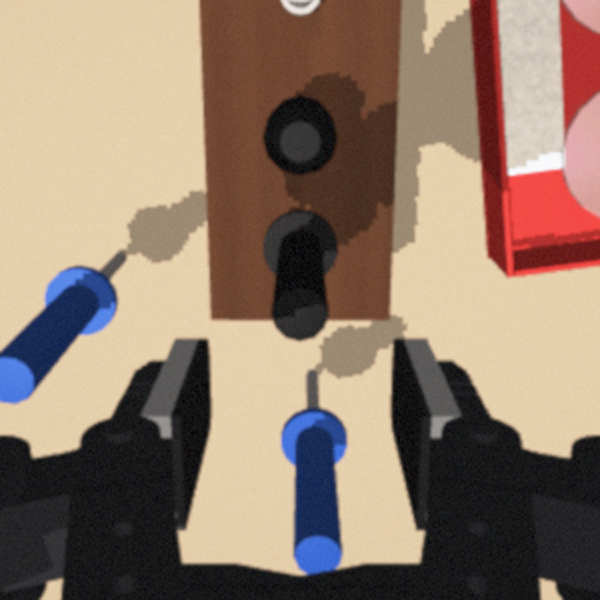

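View pics/s11.png

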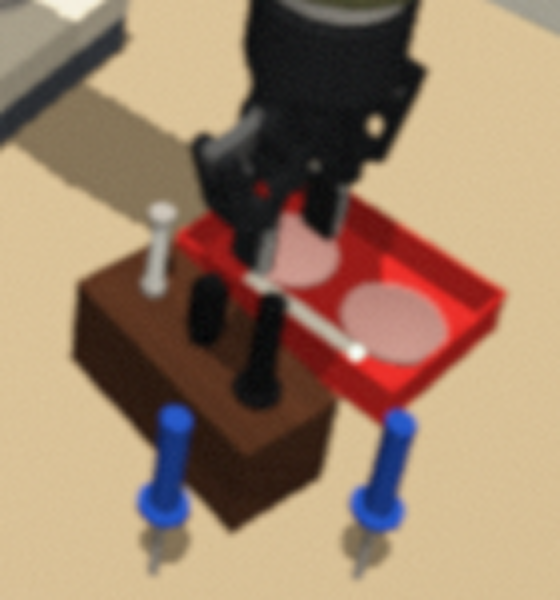

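Request:
step_arm:
  steps:
    - [47,[0.0014,-0.0006,0.03],[0,0,0]]
    - [47,[0.0014,-0.0006,0.055],[0,0,0]]
    - [47,[0.0014,-0.0006,0.075],[0,0,0]]
    - [47,[0.0014,-0.0006,0.086],[0,0,0]]
    - [47,[0.0014,-0.0006,0.086],[0,0,0]]

```text
t: 13.0
tcp_pos: [0.4374, -0.3004, 0.0654]
orientation: [2.408, 2.017, 0.001]
ft_force: [0.1, -0.5, 0.0]
width: 0.04
```

Run:
```python
from h import *
q=get_image("wrist"); s=st()
save(q,"w12.png",(170,70,470,370),2)
p=get_image("side"); save(p,"s12.png",(350,200,490,350),4);c=get_image("scene"); save(c,"c12.png",(140,170,270,300),4.2)
```

```text
t 13.05 tcp [ 0.4375 -0.3005  0.0657] yaw_y -10.11 z [ 1.e-03 -4.e-04 -1.e+00] F [-0.18 -0.97 -0.2 ] w 0.0404 q7 1.02
```

View pics/w12.png

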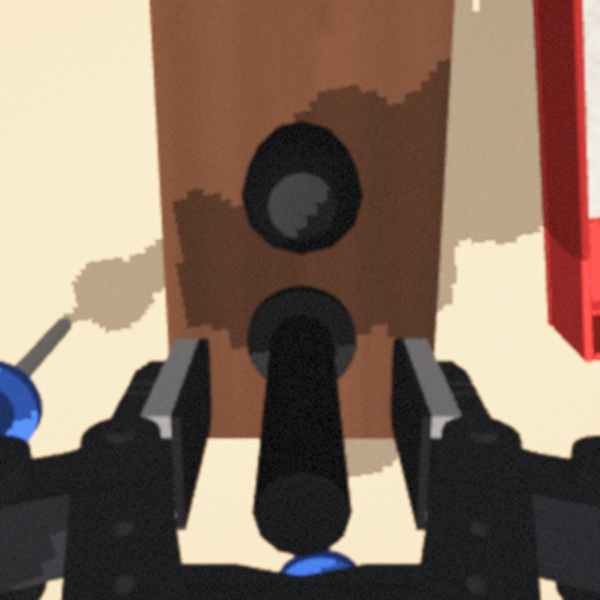

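View pics/s12.png

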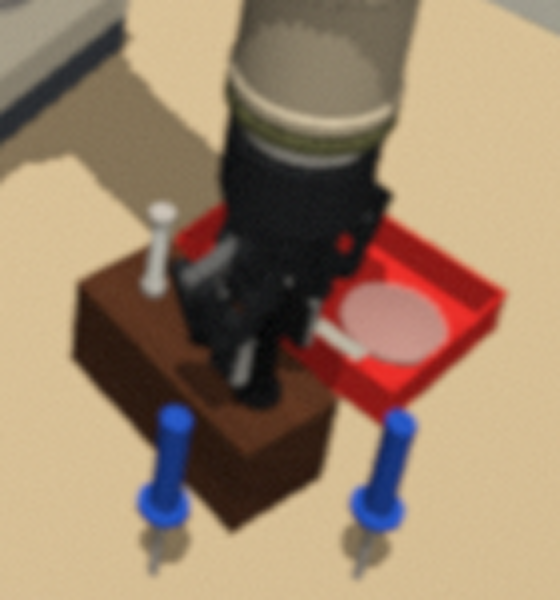

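View pics/c12.png

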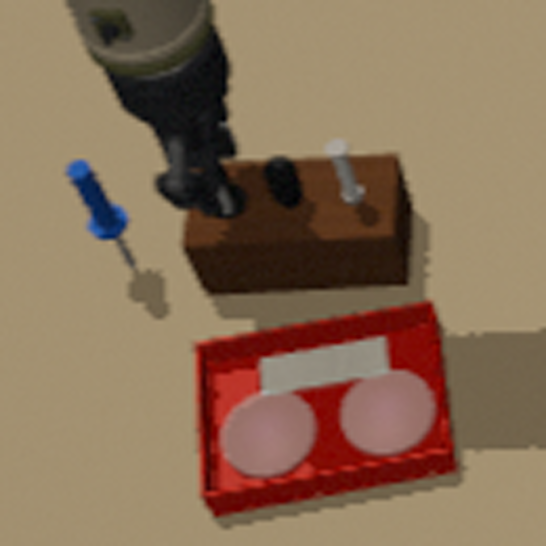

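Request:
step_arm:
  steps:
    - [35,[0,0,0],[0,0,0]]
    - [25,[0,0,0],[0,0,0]]
    - [0,[0,0,0],[0,0,0]]
    - [0,[0,0,0],[0,0,0]]
    - [0,[0,0,0],[0,0,0]]

```text
t: 13.78
tcp_pos: [0.4373, -0.3002, 0.0653]
orientation: [2.408, 2.017, 0.001]
ft_force: [0.7, 1.3, 5.8]
width: 0.0147
```

Run:
```python
from h import *
q=get_image("wrist"); s=st()
save(q,"w13.png",(170,70,470,370),2)
```

```text
t 13.82 tcp [ 0.4373 -0.3002  0.0653] yaw_y -10.11 z [ 6.e-04  0.e+00 -1.e+00] F [-0.2   0.43  6.65] w 0.0149 q7 1.02
```

View pics/w13.png

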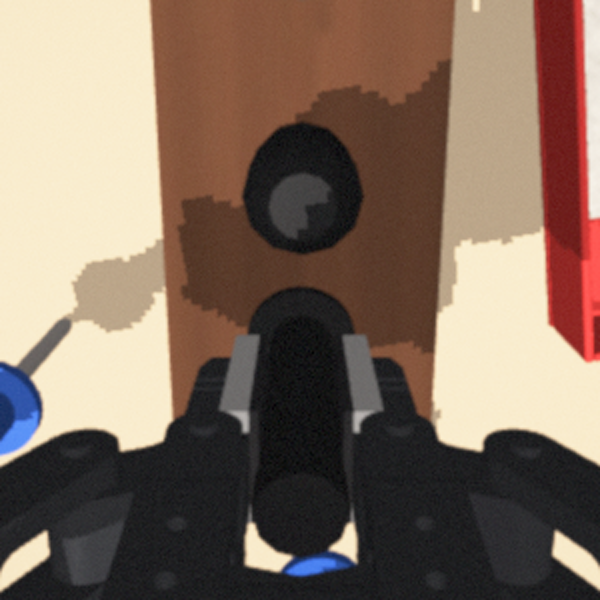

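Request:
step_arm:
  steps:
    - [0,[0,0,-0.02],[0,0,0]]
    - [0,[0,0,-0.05],[0,0,0]]
    - [0,[0,0,-0.085],[0,0,0]]
    - [0,[0,0,-0.13],[0,0,0]]
    - [0,[0,0,-0.18],[0,0,0]]
    - [0,[0,0,-0.23],[0,0,0]]
    - [0,[0,0,-0.23],[0,0,0]]

```text
t: 14.7
tcp_pos: [0.4383, -0.3014, 0.2981]
orientation: [2.404, 2.014, 0.005]
ft_force: [-0.0, 1.4, -1.5]
width: 0.0144
```

Run:
```python
from h import *
q=get_image("wrist"); s=st()
save(q,"w14.png",(70,0,470,400),1.5)
p=get_image("side"); save(p,"s14.png",(330,150,490,350),3);c=get_image("scene"); save(c,"c14.png",(120,130,270,300),3.5)
print(go([.513,.2315,.30],45),go([.513,.2315,.30],5))
print("pred tip px side",proj(p,s["tcp_pos"]-[0,0,.055]),"scene",proj(c,s["tcp_pos"]-[0,0,.055]))
```

```text
t 14.75 tcp [ 0.4377 -0.3003  0.296 ] yaw_y -10.08 z [ 2.9e-03 -4.0e-04 -1.0e+00] F [-0.52 -0.22 -0.87] w 0.0146 q7 0.7
(array([ 0.5361, -0.0179, -0.0055]), array([-6.000e-04, -1.300e-03, -9.615e-01])) (array([ 0.5361, -0.0179, -0.0055]), array([-0.001 , -0.0009, -0.2634]))
pred tip px side [[424.1937023  241.43368122]] scene [[179.9994758 185.5642726]]
```

View pics/s14.png

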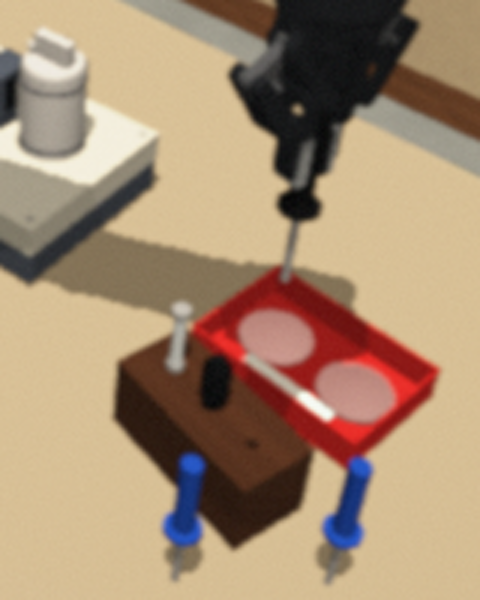

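View pics/c14.png

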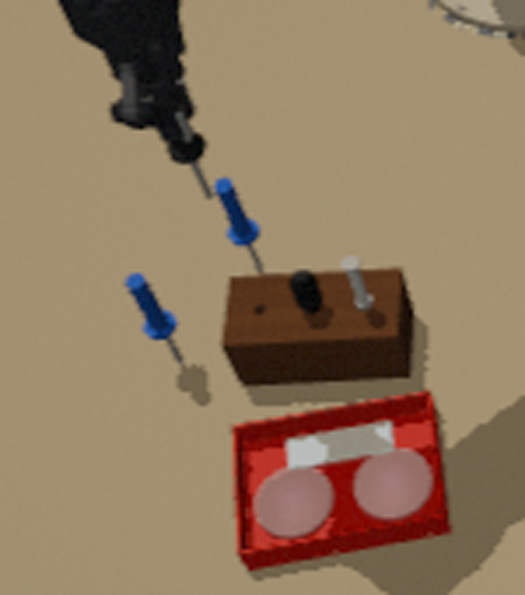

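View pics/w14.png

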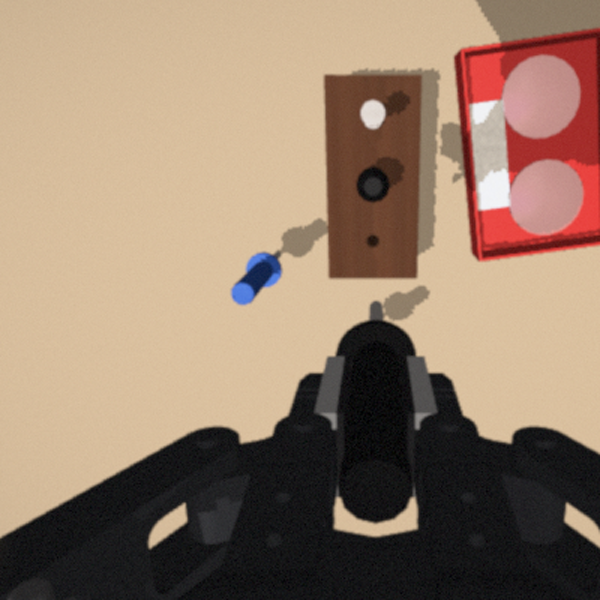

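Request:
step_arm:
  steps:
    - [0,[0.05,-0.002,0],[0,0,-0.03]]
    - [0,[0.105,-0.004,0],[0,0,-0.06]]
    - [0,[0.16,-0.006,0],[0,0,-0.1]]
    - [0,[0.215,-0.008,0],[0,0,-0.13]]
    - [0,[0.27,-0.01,0],[0,0,-0.16]]
    - [0,[0.325,-0.012,0],[0,0,-0.19]]
    - [0,[0.38,-0.014,0],[0,0,-0.22]]
    - [0,[0.435,-0.016,0],[0,0,-0.25]]
    - [0,[0.485,-0.018,0],[0,0,-0.263]]
    - [0,[0.536,-0.018,0],[0,0,-0.263]]
    - [0,[0.536,-0.018,0],[0,0,-0.263]]
    - [0,[0.536,-0.018,0],[0,0,-0.263]]

```text
t: 16.35
tcp_pos: [0.5128, 0.2297, 0.2935]
orientation: [-2.124, -2.315, 0.005]
ft_force: [-0.3, -0.2, -0.8]
width: 0.0144
```

Run:
```python
from h import *
q=get_image("wrist"); s=st()
save(q,"w15.png",(120,0,520,400),1.5)
p=get_image("side"); save(p,"s15.png",(240,80,380,220),4);c=get_image("scene"); save(c,"c15.png",(290,120,430,260),4)
for n,i in(("w",q),("side",p),("scene",c)): print(n,"tip",proj(i,s["tcp_pos"]-[0,0,.055]).round(1),"ap",proj(i,[.5138,.2315,.075]).round(1))
import pickle; pickle.dump([q,p,c],open("W15.pkl","wb"))
```

```text
t 16.4 tcp [0.513  0.2292 0.294 ] yaw_y 4.87 z [-0.0015 -0.0016 -1.    ] F [-0.26  0.56  0.  ] w 0.0143 q7 -0.1
w tip [[320.2 204. ]] ap [[321.2 160.2]]
side tip [[288.9 137.6]] ap [[292.  183.2]]
scene tip [[375.1 170.6]] ap [[371.1 203.1]]
```

View pics/w15.png

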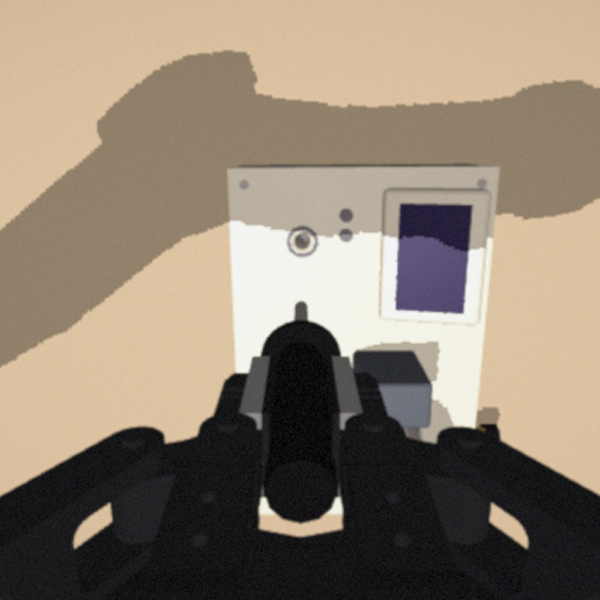

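View pics/s15.png

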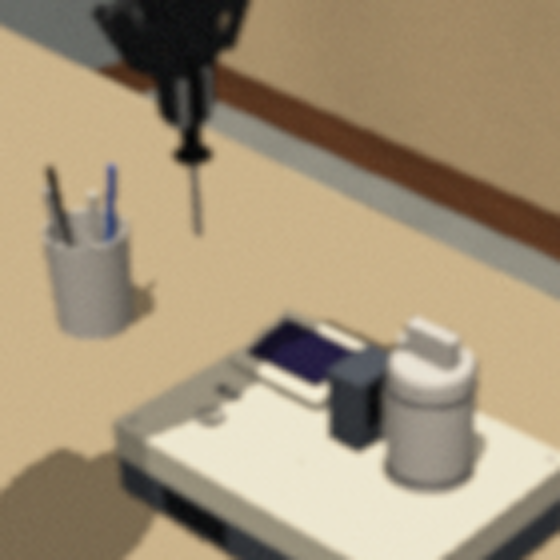

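View pics/c15.png

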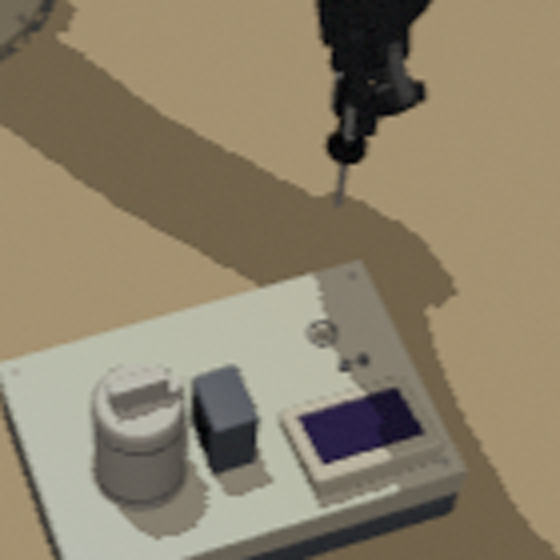

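Run:
```python
from h import *
st(); print(go([.5138,.2315,.148],5))
```

```text
t 16.5 tcp [0.5133 0.2291 0.2947] yaw_y 4.83 z [-6.e-04 -5.e-04 -1.e+00] F [ 0.31 -0.12 -0.22] w 0.0143 q7 -0.1
(array([0.0024, 0.0007, 0.1467]), array([-0.0007,  0.0004, -0.0029]))
```

Request:
step_arm:
  steps:
    - [0,[0.0024,0.0007,0.045],[0,0,0]]
    - [0,[0.0024,0.0007,0.09],[0,0,0]]
    - [0,[0.0024,0.0007,0.125],[0,0,0]]
    - [0,[0.0024,0.0007,0.147],[0,0,0]]
    - [0,[0.0024,0.0007,0.147],[0,0,0]]
    - [0,[0.0024,0.0007,0.147],[0,0,0]]

```text
t: 17.25
tcp_pos: [0.5146, 0.2326, 0.149]
orientation: [2.124, 2.314, 0.002]
ft_force: [0.2, -0.9, 0.3]
width: 0.0143
```

Run:
```python
from h import *
q=get_image("wrist"); s=st()
save(q,"w16.png",(220,80,420,280),3)
p=get_image("side"); save(p,"s16.png",(260,130,340,210),7);c=get_image("scene"); save(c,"c16.png",(330,160,410,240),7); st()
for n,i,o,k in(("w",q,(220,80),3),("side",p,(260,130),7),("scene",c,(330,160),7)): print(n,"tip",((proj(i,s["tcp_pos"]-[0,0,.055])-o)*k).round(1),"ap",((proj(i,[.5138,.2315,.075])-o)*k).round(1))
import pickle; pickle.dump([q,p,c],open("W16.pkl","wb"))
```

```text
t 17.3 tcp [0.5147 0.2329 0.1492] yaw_y 4.92 z [ 1.5e-03  9.0e-04 -1.0e+00] F [-0.11 -0.83  0.19] w 0.0146 q7 0.05
t 17.4 tcp [0.5146 0.2332 0.1491] yaw_y 4.95 z [ 0.0016  0.0011 -1.    ] F [-0.14 -0.13  0.04] w 0.0147 q7 0.05
w tip [[299.8 368.6]] ap [[295.4 351.6]]
side tip [[221.2 335.6]] ap [[224.2 372.7]]
scene tip [[295.1 278.3]] ap [[287.7 301.4]]
```

View pics/w16.png

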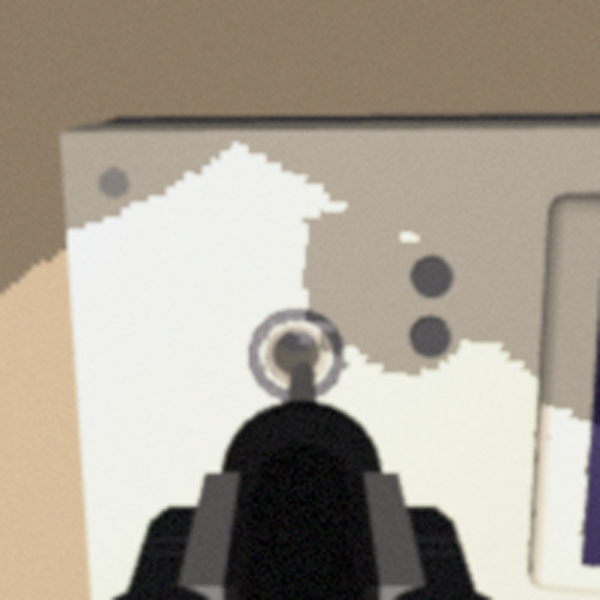

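View pics/s16.png

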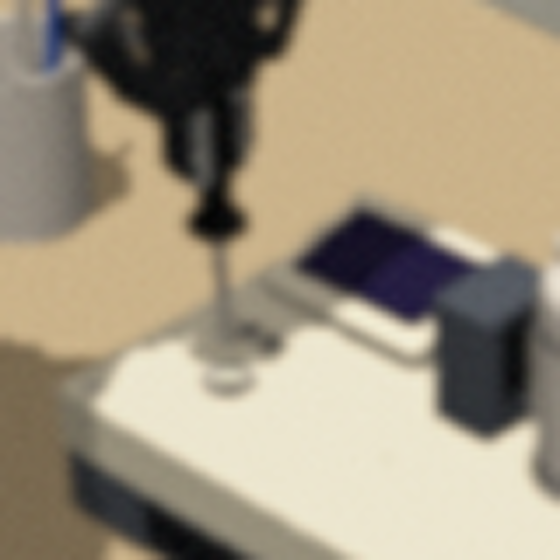

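View pics/c16.png

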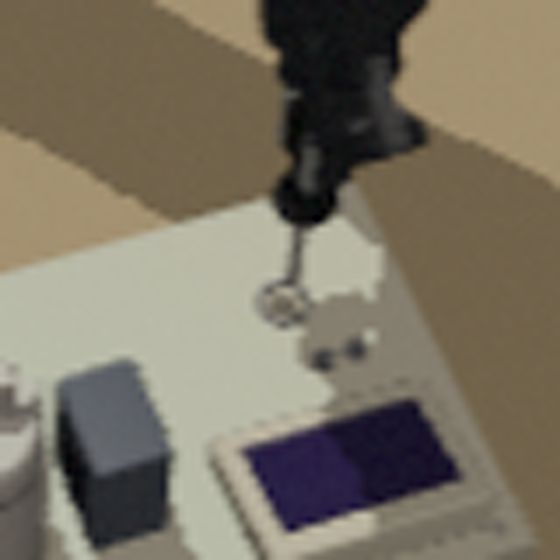

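Run:
```python
from h import *
q=get_image("wrist"); s=st()
save(q,"w17.png",(285,170,355,225),10)
print(((proj(q,s["tcp_pos"]-[0,0,.055])-(285,170))*10).round(1),((proj(q,[.5138,.2315,.075])-(285,170))*10).round(1))
```

```text
t 17.45 tcp [0.5144 0.2333 0.149 ] yaw_y 4.96 z [ 0.0013  0.001  -1.    ] F [ 0.19 -0.24 -0.59] w 0.0146 q7 0.05
[[345.  330.4]] [[334.5 279.9]]
```

View pics/w17.png

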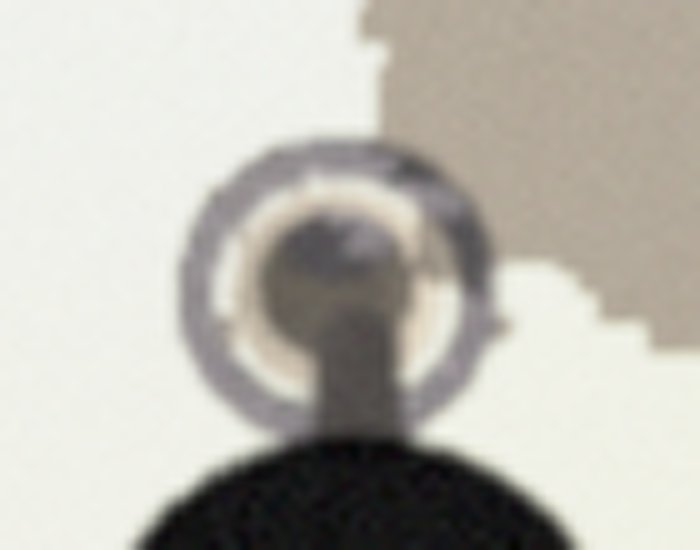

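Run:
```python
from h import *
q=get_image("wrist"); s=st()
im=q["image"][195:216,305:335]; print(cv2.cvtColor(np.ascontiguousarray(im),cv2.COLOR_RGB2GRAY))
A=onz(q,[[318.8,198.8]],.075)[0]; 
for r in(201,203,205): 
    T=onz(q,[[320.8,r]],.094)[0]; print(r,A.round(4),T.round(4)); M=R.from_rotvec(s["orientation"]).as_matrix(); print((M.T@(A-T)).round(4), (M.T@(T-s["tcp_pos"])).round(4))
```

```text
t 17.5 tcp [0.5143 0.2333 0.1488] yaw_y 4.97 z [ 1.1e-03  9.0e-04 -1.0e+00] F [-1.09 -0.38 -0.08] w 0.015 q7 0.05
[[148 161 198 223 206 186 161 118  93  84  85  85  84  83  88  99 111 120
  119 115 139 150 142 149 145 116  92  85  92 125]
 [149 178 220 224 196 180 145 104  95  89  86  85  84  86  85  84  90 102
  109 108 124 139 142 144 151 134 114 108  95 130]
 [154 189 225 221 191 170 135 100  98  94  90  89  85  86  86  87  90  96
  102 109 117 139 154 153 162 156 137 133 123 150]
 [151 189 224 218 187 167 130  96  96  95  98  96  95  93  97  98  97 100
  105 107 118 152 182 189 201 197 162 141 138 169]
 [149 189 224 216 186 165 128  99  96  97  96 102 101 100  98 100  97 101
  103 112 119 157 200 214 226 221 177 145 142 171]
 [149 187 222 218 190 168 130 101  98  99  98  99  99  99  92  94  89  93
  105 113 122 165 208 220 230 225 181 144 144 172]
 [151 170 211 217 191 175 141 103  98 101  97  99 100  88  85  86  82  83
   96 112 135 184 214 221 230 222 174 141 142 158]
 [150 149 177 207 198 186 166 126 102  95 100  97  92  87  84  81  77  80
   84 114 161 198 217 223 228 204 157
[... 1227 characters left out ...]
155 174 202 229 237 239 240 240 240]
 [240 240 240 238 230 215 201 168 136 112 100  75  59  56  52  47  48  52
   57  62  95 150 188 216 234 237 238 241 239 239]
 [240 240 239 238 230 212 190 151 103  63  51  31  24  16  25  18  23  24
   14  26  51 107 140 166 193 208 228 237 239 239]
 [239 236 227 205 181 135 100  66  34  23  19  21  15   8  16  14  11  11
   12  22  17  40  49  67  87 121 169 205 228 236]]
201 [0.514 0.231 0.075] [0.515 0.235 0.094]
[-0.0039 -0.0014  0.019 ] [0.0015 0.0008 0.0548]
203 [0.514 0.231 0.075] [0.5152 0.2335 0.094 ]
[-0.0024 -0.0014  0.019 ] [0.0001 0.0008 0.0548]
205 [0.514 0.231 0.075] [0.5153 0.2321 0.094 ]
[-0.001  -0.0014  0.019 ] [-0.0013  0.0008  0.0548]
```

Request:
step_arm:
  steps:
    - [0,[-0.0015,-0.0013,0.004],[0,0,0]]
    - [0,[-0.0015,-0.0013,0.009],[0,0,0]]
    - [0,[-0.0015,-0.0013,0.014],[0,0,0]]
    - [0,[-0.0015,-0.0013,0.014],[0,0,0]]
    - [0,[-0.0015,-0.0013,0.014],[0,0,0]]

```text
t: 18.12
tcp_pos: [0.5129, 0.2314, 0.1339]
orientation: [2.123, 2.315, -0.0]
ft_force: [1.0, -1.1, -0.4]
width: 0.0144
```

Run:
```python
from h import *
q=get_image("wrist"); s=st()
save(q,"w18.png",(285,175,355,230),10)
c=get_image("scene"); save(c,"c18.png",(350,180,390,220),12); p=get_image("side"); save(p,"s18.png",(270,160,310,200),12)
print(proj(p,s["tcp_pos"]-[0,0,.055]),proj(p,[.514,.231,.075]))
```

```text
t 18.18 tcp [0.5129 0.2315 0.134 ] yaw_y 4.95 z [ 2.e-04 -0.e+00 -1.e+00] F [ 0.63  0.23 -0.59] w 0.0146 q7 0.07
[[291.74020239 182.30760264]] [[292.16972584 183.28201294]]
```

View pics/w18.png

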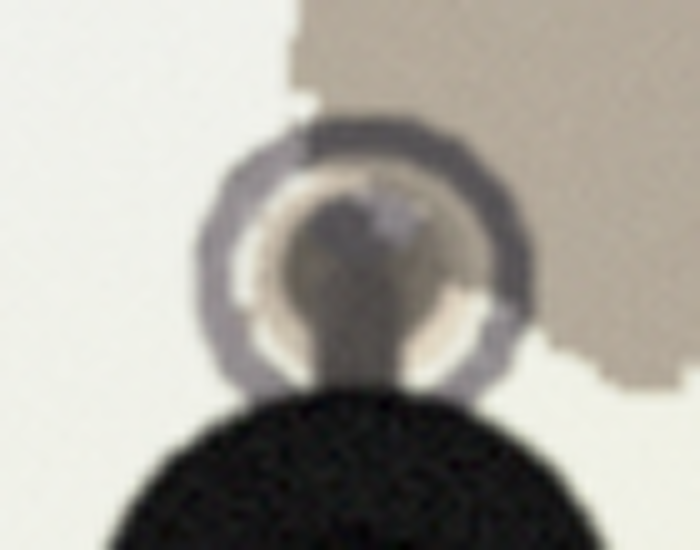

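View pics/c18.png

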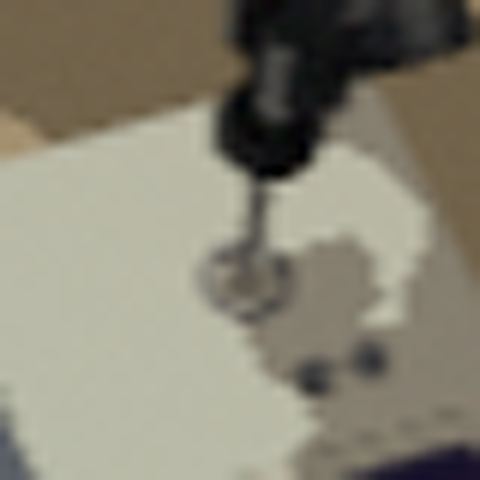

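View pics/s18.png

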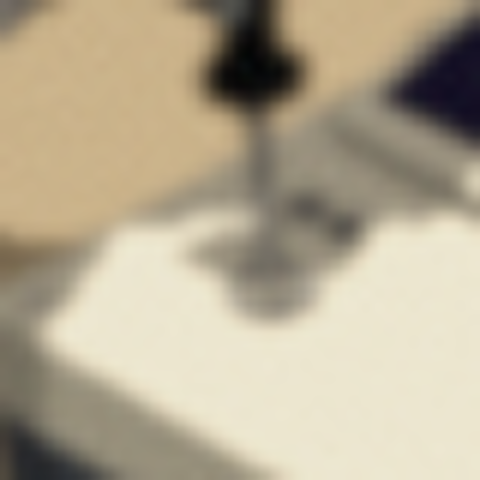

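Request:
step_arm:
  steps:
    - [0,[0,0.0004,0.005],[0,0,0]]
    - [0,[0,0.0004,0.01],[0,0,0]]
    - [0,[0,0.0004,0.015],[0,0,0]]
    - [0,[0,0.0004,0.019],[0,0,0]]
    - [0,[0,0.0004,0.02],[0,0,0]]
    - [0,[0,0.0004,0.02],[0,0,0]]

```text
t: 19.02
tcp_pos: [0.5132, 0.2315, 0.1139]
orientation: [2.123, 2.315, -0.0]
ft_force: [-0.3, 0.3, -0.5]
width: 0.0144
```

Run:
```python
from h import *
q=get_image("wrist"); s=st()
save(q,"w19.png",(220,120,420,270),3.5)
c=get_image("scene"); save(c,"c19.png",(340,170,400,230),9)
```

```text
t 19.07 tcp [0.5133 0.2315 0.114 ] yaw_y 4.95 z [ 1.e-04  0.e+00 -1.e+00] F [ 0.75 -0.03 -0.02] w 0.0145 q7 0.09
```

View pics/w19.png

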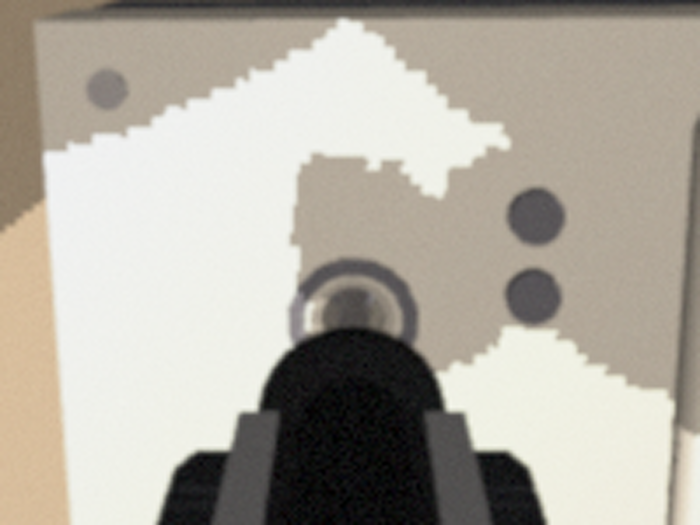

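View pics/c19.png

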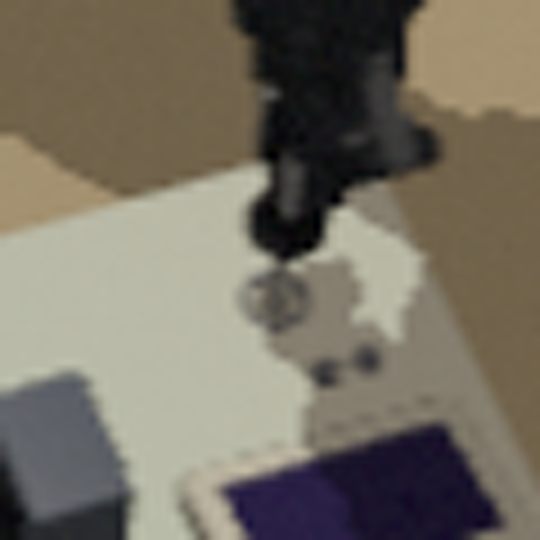

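Request:
step_arm:
  steps:
    - [0,[0,0,0.002],[0,0,0]]
    - [0,[0,0,0.004],[0,0,0]]
    - [0,[0,0,0.006],[0,0,0]]
    - [0,[0,0,0.006],[0,0,0]]
    - [0,[0,0,0.006],[0,0,0]]

```text
t: 19.75
tcp_pos: [0.5133, 0.2315, 0.1081]
orientation: [2.123, 2.315, 0.0]
ft_force: [-0.5, -0.1, 3.1]
width: 0.0147
```

Run:
```python
from h import *
for _ in range(3): get_image("wrist"); st()
```

```text
t 19.8 tcp [0.5133 0.2316 0.1081] yaw_y 4.96 z [ 2.e-04  2.e-04 -1.e+00] F [-0.87 -0.42  3.3 ] w 0.0147 q7 0.1
t 19.85 tcp [0.5133 0.2315 0.1081] yaw_y 4.95 z [ 2.e-04  2.e-04 -1.e+00] F [-0.55  0.54  3.28] w 0.0149 q7 0.1
t 19.9 tcp [0.5133 0.2316 0.1081] yaw_y 4.96 z [ 2.e-04  1.e-04 -1.e+00] F [-1.23  0.71  4.33] w 0.0148 q7 0.1
```

Request:
step_arm:
  steps:
    - [0,[0,0,0.001],[0,0,0]]
    - [0,[0,0,0.002],[0,0,0]]
    - [0,[0,0,0.003],[0,0,0]]
    - [0,[0,0,0.003],[0,0,0]]

```text
t: 20.4
tcp_pos: [0.5136, 0.2316, 0.1058]
orientation: [-2.123, -2.315, -0.002]
ft_force: [-2.4, -0.1, 15.1]
width: 0.0143
```

Run:
```python
from h import *
for _ in range(3): get_image("wrist"); st()
```

```text
t 20.45 tcp [0.5136 0.2316 0.1058] yaw_y 4.94 z [ 7.e-04  1.e-03 -1.e+00] F [-1.83  0.12 14.8 ] w 0.0147 q7 0.11
t 20.5 tcp [0.5136 0.2317 0.1058] yaw_y 4.95 z [ 7.e-04  1.e-03 -1.e+00] F [-2.77 -0.12 14.86] w 0.0145 q7 0.11
t 20.55 tcp [0.5136 0.2316 0.1058] yaw_y 4.94 z [ 7.e-04  9.e-04 -1.e+00] F [-2.29 -0.86 14.83] w 0.0148 q7 0.11
```

Run:
```python
from h import *
c=get_image("scene"); save(c,"c20.png",(140,150,500,310),2.2); p=get_image("side"); save(p,"s20.png",(230,100,490,350),2.4); st()
w=get_image("wrist"); save(w,"w20.png")
```

```text
t 20.65 tcp [0.5136 0.2316 0.1059] yaw_y 4.95 z [ 8.e-04  1.e-03 -1.e+00] F [-2.15  0.24 14.96] w 0.0144 q7 0.11
```

View pics/c20.png

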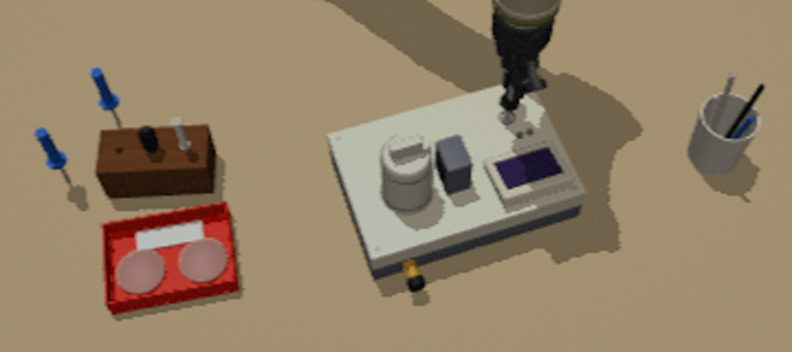

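View pics/s20.png

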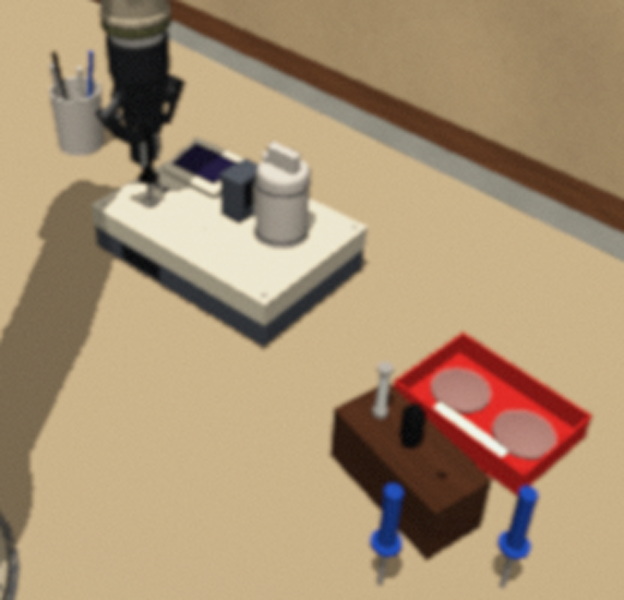

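View pics/w20.png

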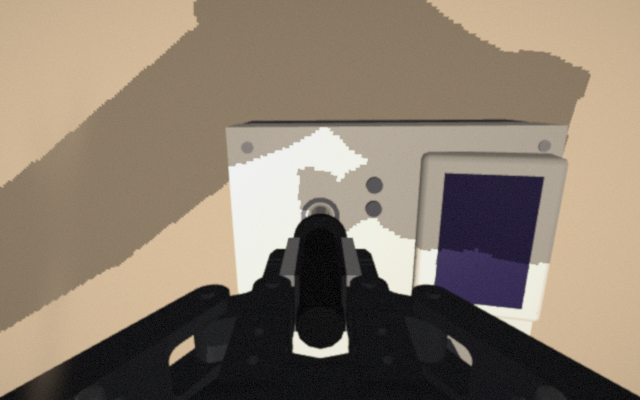

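All is in place: the cartridge is square and seated, the pin is in the aperture on a steady 15 N, and the other objects have not moved. I'm handing the job in.

Run:
```python
from h import *
print(order.close_job()); st()
```

```text
the job is handed in; nothing more can be done
None
the job is handed in; nothing more can be done
```

The job is handed in at about 20.7 s, with the arm still gripping the reset pin and holding the button down.

**Cartridge:** I turned it about 106° by its grip bar, so the label faces the reader. After release the bar lay at about 5.3°, against 5.2° measured for the doser's edges. One rougher reading, from the reader block's edge, gave 4.8°. The cartridge stands upright in the well; I judged its seating from the pictures only.

**Reset pin:** I took the black pin with the round collar from the end hole and left both blue look-alikes alone. Its shank went into the aperture without touching the rim. The upward force rose from about 3 N at first contact to a steady 15 N, after roughly 4 mm of travel. That is well above the 6 N at the button's stop, so I take the button as fully down; I had no direct reading of it.

**Other objects:** In the last pictures, both drivers, the job tray and the pen cup are where they were.

**Disagreement:** The visible fingertips sit about 35 mm behind the reported TCP. The first close on the bar was only to 17 mm and above it. I set the gripping heights for both grasps from the pictures instead.

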